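# Put the strays back with their own kind on the sweet-shop counter

### The arm

A 6-joint arm with a two-finger parallel gripper is mounted at the origin on the work surface. World frame = base frame: x ahead of the robot, y to its left, z up, the work surface at z = 0. Lengths are in m, angles in rad, forces in N, time in s.
With the tool pointing down it reaches from about 0.35 to 0.975 m from the base axis. Payload 4.9 kg.
Tool frame: the origin (TCP) lies on the mounting face of the last link; the fingertips stand 173 mm ahead of it and the grasp point (between the pads) lies 155 mm ahead of it; z points along the fingers, y is the direction in which the jaws open and shut (so a half turn about z gives the same grasp; the last joint's range is limited). The gripper opens to 85 mm and grips with 20 to 120 N. Pads are 22 mm wide; open, the fingers measure 114 mm over their backs; the gripper's body (76 mm by 85 mm) begins 54 mm behind the grasp point. The pads swing forward as they close: fully open they stand 13 mm farther back than shut.
Start: joints at [1.006, 0.053, 1.613, -0, 1.476, -0.119], TCP at [0.269, 0.564, 0.405] pointing down, gripper open.
Joint ranges: [-3.01, 3.01], [-1.01, 2.22], [0.06, 2.58], [-1.02, 4.17], [0.09, 2.62], [-3.14, 3.14]. Speed limits (rad/s): [2.57, 2.57, 3.14, 3.14, 3.14, 3.14].

### API

Orientations are given as a unit quaternion [w, x, y, z].
In Python, from plant import manip gives the robot as it stands.
- The arm moves only by the tool play_rows, never from a script. Its argument "increments" is a list of rows, each an object with "offset": the shift along the tool's x, y, z in mm, a list of three; "twist": the turn about the tool's z in rad; "grip": the opening, from 0 (shut) to 1 (fully open). In form: [{"offset": [dx, dy, dz], "twist": twist, "grip": grip}, ...]. A call has 1 to 5 rows; each row is the pose to reach, as a shift and turn from the pose commanded when the call began, along the tool's axes at that moment; what a row does not reach only later rows make up. A row lasts 1/12 s, in which the tool goes at most 41.7 mm and 7.16 degrees, less where a joint would pass 70% of its speed; a pose out of reach is approached as far as the arm can. A call with a gripper value outside its range is refused whole. The fingers move at their own pace and stop on an object; the grip force is fixed at half the most. Time passes only in rows, so rows that repeat a pose let the fingers close. It gives the time, the measured TCP pose, the force and the opening at its end, in the units of the state.
- manip.state(): the state, without advancing time (a new reading comes with each control period).
- manip.grab_frame(name): name is "scene" or "top" or "wrist"; returns the picture (480x640x3 uint8, blue, green, red); there is no depth.
- manip.get_calibration(name): a dict with "fx", "fy", "cx", "cy" (pixels), "T" (4x4, takes a point from camera to world coordinates). Camera axes: x right, y down, z forward; pixel columns grow to the right and rows downward; lengths in m; the calibration is good to about 2 mm. A picture is of the moment at which its call begins: read the wrist's pose just before it. get_calibration takes no time and is no camera call; for the wrist camera it gives the pose at the moment of the call.
- manip.job_done(): hands the job in, once; it reports no verdict.
Trained networks look in the newest picture that a camera, given by its name, has taken for a name from the list of things; names that differ only in an ending like _2 or _b are one class to them, and where a whole thing is asked for, a point or a joint stands for the part that bears it (a point fixed in the world has none). Each returns a list of dicts, best first, with "p" (0 to 1); they miss things now and then, are a little off and sometimes report something else, mostly with a low value. They report only what shows in the picture. A call takes as long as a camera call. They do not tell look-alikes from the thing itself.
- manip.boxes_of(query, camera): "xyz" ([x, y, z] in m, in the coordinates of the camera as it stood for that picture, good to about 4 mm: the middle of the surface that is visible of it).
- manip.tip_of(query, camera): "xyz" ([x, y, z] in m, in the coordinates of the camera as it stood for that picture, good to about 4 mm: a listed point, or the origin of a listed thing).
The state is a dict: "time": time; "joint_pos": joint angles; "joint_vel": joint speeds; "joint_efforts": joint torques, N m; "tool_pos": TCP position; "tool_rot": TCP orientation; "contact_force": force on the tool from outside, world axes, zero at the start; "ft_torque": the same for the moment, N m; "gripper_width": opening from 0.0 (shut) to 1.0 (fully open).
Only numpy, scipy, OpenCV 4.12 (cv2) and the standard library are available. Lean on these libraries where they do the work, as an engineer would, in place of code of your own. Each camera call takes 0.05 s, during which the arm holds its last target. There are 200 camera calls.

### The job

Four sweets have been left lying about on the counter: a chocolate bar, a round mint tin, a swirl lollipop and a twist-wrapped toffee. Put the bar, the tin and the lollipop each into the wooden tray that stocks its kind, lying flat on the tray floor in the empty part in front of the stock; lift the lid off the glass jar, put the toffee in with the other toffees, and put the lid back on so that it sits fully home. Never let the glass lid fall: set it down each time.

Things in the scene. Friction and masses are not known exactly. Their poses are not given: they have to be found in the camera images.
- bar: The stray chocolate bar: a flat oblong 100 x 42 x 14 mm in a brown card sleeve with foil ends, about 0.1 kg, lying flat on the counter at the start. Origin: middle of its underside; x along its 100 mm length, y along its 42 mm width, z up.
- tin: The stray mint tin: a plain steel disc-shaped tin 62 mm in diameter and 26 mm high, about 0.09 kg, lying flat. Origin: centre of its underside; z up, along its axis.
- lolly: The stray swirl lollipop, lying flat: a disc 54 mm in diameter and 14 mm thick on a paper stick 7 mm thick that reaches 89 mm from the disc's centre along -x, at mid thickness (116 mm over all); about 0.06 kg, nearly all of it in the disc. Origin: centre of the disc's underside; z up. Grip it by the disc, across the stick's direction (along y).
- sweet: The stray toffee: caramel-brown body in a twist wrapper, 38 x 24 x 24 mm with a flared paper fan at each end, 74 mm over all along x, about 0.03 kg, lying down. Origin: middle of its underside; x along its length, y across its 24 mm width, z up.
- lid: The jar's glass lid, 0.28 kg, seated on the jar at the start. Origin: centre of its underside, z up. Tapered plug z 0-14 mm (100 mm wide below, 120 above), flange 144 mm across z 14-19 that rests on the rim, low dome to z 27, neck, round knob 33 mm wide z 37-62 to grip from above. Stands steadily on its plug. Seated: origin 106 mm above the jar's origin, about 4 mm play all round.
- bar_tray: Fixed wooden tray, 206 mm (x) by 140 mm (y) outside, pale wood, walls 26 mm high and 6 mm thick, floor 6 mm thick. A stack of three chocolate bars lies in its back part, 40 mm high above the floor. Origin: centre of its underside; x points to the back, away from the robot at yaw 0. The free part of the floor is inside x = -97 to +31 mm, y = -64 to +64 mm.
- tin_tray: Fixed wooden tray of the same size and frame, with four mint tins, two by two, in its back part (52 mm high above the floor). Its free part is the same: x = -97 to +31 mm, y = -64 to +64 mm, floor at z = 6 mm.
- lolly_tray: Fixed wooden tray of the same size and frame, with a pile of three swirl lollipops in its back part (42 mm high above the floor, sticks across the tray). Its free part is the same: x = -97 to +31 mm, y = -64 to +64 mm, floor at z = 6 mm.
- jar: Fixed round glass jar, 150 mm across, its rim 120 mm above the counter; the round mouth is 126 mm wide inside. It is part full of twist-wrapped toffees, which make a firm level bed 62 mm above the jar's underside. Origin: centre of its underside, z up.
- mat: Fixed round cork mat on the counter, 150 mm in diameter, 4 mm thick, empty: a handy clear place for the lid to stand meanwhile. Origin: centre of its underside.
There are look-alikes about, which are no part of the job. There is more than one size of the lolly; the one meant has the size given above.

How it is judged:
At the end, for the whole second after the job is handed in: Bar, tin and lollipop lie flat (4.5 degrees, within 5 mm of the floor) in the free part of the tray that stocks their kind; the toffee is in the jar; the lid is level on it, within 8 mm of its centre and 4 mm of fully home; all at rest (x of bar in the frame of bar_tray between -0.097 and 0.04 m and y of bar in the frame of bar_tray between -0.064 and 0.064 m and z of bar in the frame of bar_tray between 0.002 and 0.011 m and angle between each of bar, tin, lolly's own z axis and vertical below 0.08 rad and x of tin in the frame of tin_tray between -0.097 and 0.04 m and y of tin in the frame of tin_tray between -0.064 and 0.064 m and z of tin in the frame of tin_tray between 0.002 and 0.011 m and x of lolly in the frame of lolly_tray between -0.097 and 0.04 m and y of lolly in the frame of lolly_tray between -0.064 and 0.064 m and z of lolly in the frame of lolly_tray between 0.002 and 0.011 m and horizontal distance between sweet and jar below 0.066 m and z of sweet in the frame of jar between 0.055 and 0.11 m and horizontal distance between lid and jar below 0.008 m and z of lid in the frame of jar between 0.1 and 0.11 m and angle between lid's own z axis and vertical below 0.05 rad and linear speed of each of bar, tin, lolly, sweet, lid below 0.02 m/s); the robot touches nothing.
It fails at once if the glass lid is let fall (moving faster than 0.75 m/s with no finger on it) (linear speed of lid above 0.75 m/s and contact force between the fingers and lid below 0.05 N).
It also fails if it takes over 138 s, if anything falls off the work surface, if the arm or the gripper's body presses on something with over 40 N, if the wrist force passes 120 N, or if a joint passes its speed limit or range.

## Working session

There is one attempt and no reset: what is moved stays moved. The work goes in short steps, Python scripts to look and compute and a tool call to move; the robot and the scene stay as the last step left them, time stands still between calls to the robot, and variables do not carry over. Pictures are saved under pics/ and viewed, about 12 in all and at most 16, crops included, and the job is handed in when it is done.

Besides the shell and the picture viewer there is one more tool, called by a JSON object that holds its "api" and its "payload". play_rows: Moves the arm, as the interface text tells. Its arguments: {"type":"object","properties":{"increments":{"type":"array"}},"required":["increments"]}

```bash
mkdir -p pics; cat > h.py <<'E'
import numpy as np,cv2
from plant import manip
from scipy.spatial.transform import Rotation as R
def snap(cam,fn=None):
    T=manip.get_calibration(cam); im=manip.grab_frame(cam)
    if fn: cv2.imwrite('pics/'+fn,im)
    return im,T
def world(C,p): T=np.array(C['T']); return T[:3,:3]@np.array(p)+T[:3,3]
def pix(C,w):
    T=np.array(C['T']); c=T[:3,:3].T@(np.array(w)-T[:3,3]); return np.array([C['fx']*c[0]/c[2]+C['cx'],C['fy']*c[1]/c[2]+C['cy']])
def ray(C,u,v,z):
    T=np.array(C['T']); d=T[:3,:3]@np.array([(u-C['cx'])/C['fx'],(v-C['cy'])/C['fy'],1]); return T[:3,3]+d*(z-T[2,3])/d[2]
def tool():
    s=manip.state(); q=s['tool_rot']; return np.array(s['tool_pos']),R.from_quat([q[1],q[2],q[3],q[0]]).as_matrix(),s
E
python3 - <<'E'
from h import *
p,r,s=tool(); print(s['time'],p,r.round(3))
for cam in('top','scene'):
    im,C=snap(cam,cam+'0.png'); print(cam,C['fx'],np.array(C['T']).round(3).tolist())
    for n in 'bar tin lolly sweet lid bar_tray tin_tray lolly_tray jar mat'.split():
        if cam=='scene' and n in('mat','jar'):continue
        for d in manip.tip_of(n,cam)[:4]:
            w=world(C,d['xyz']); print(n,round(d['p'],2),w.round(3),pix(C,w).round())
print(manip.state()['time'])
E
```

```text
0.0 [0.26933111 0.5636781  0.4034833 ] [[-0.902  0.431 -0.001]
 [ 0.431  0.902 -0.002]
 [ 0.    -0.002 -1.   ]]
top 593.1387516945391 [[0.004, -0.988, 0.151, 0.218], [-1.0, -0.004, -0.002, -0.002], [0.002, -0.151, -0.988, 1.282], [0.0, 0.0, 0.0, 1.0]]
bar 0.65 [ 0.431 -0.078 -0.003] [342. 238.]
tin 0.89 [ 0.429  0.07  -0.001] [275. 238.]
tin 0.68 [0.426 0.356 0.001] [144. 239.]
lolly 0.79 [ 0.179  0.35  -0.007] [143. 354.]
lolly 0.72 [0.439 0.218 0.003] [207. 233.]
sweet 0.55 [ 0.429 -0.356  0.005] [470. 239.]
lid 0.65 [ 0.613  0.347 -0.002] [152. 157.]
lid 0.57 [ 0.617 -0.345  0.108] [475. 140.]
bar_tray 0.58 [ 0.619  0.106 -0.001] [260. 155.]
tin_tray 0.75 [0.615 0.342 0.002] [154. 155.]
lolly_tray 0.79 [ 0.623 -0.115  0.001] [358. 153.]
jar 0.9 [ 0.618 -0.343 -0.   ] [460. 156.]
mat 0.64 [0.426 0.351 0.   ] [146. 239.]
scene 464.90405734834025 [[-0.254, 0.721, -0.645, 1.069], [0.967, 0.179, -0.182, 0.179], [-0.016, -0.67, -0.743, 0.844], [0.0, 0.0, 0.0, 1.0]]
bar 0.97 [ 0.434 -0.076  0.001] [282. 264.]
tin 0.68 [0.427 0.071 0.   ] [345. 274.]
lolly 0.77 [0.184 0.346 0.002] [472. 220.]
lolly 0.64 [0.438 0.213 0.001] [407. 290.]
sweet 0.7 [ 0.425 -0.365 -0.001] [171. 239.]
lid 0.6 [ 0.618 -0.346  0.107] [123. 274.]
bar_tray 0.96 [0.619 0.106 0.003] [342. 351.]
tin_tray 0.66 [ 0.614  0.337 -0.001] [460. 376.]
lolly_tray 0.64 [ 0.623 -0.115  0.001] [237. 329.]
1.0
```

View pics/top0.png

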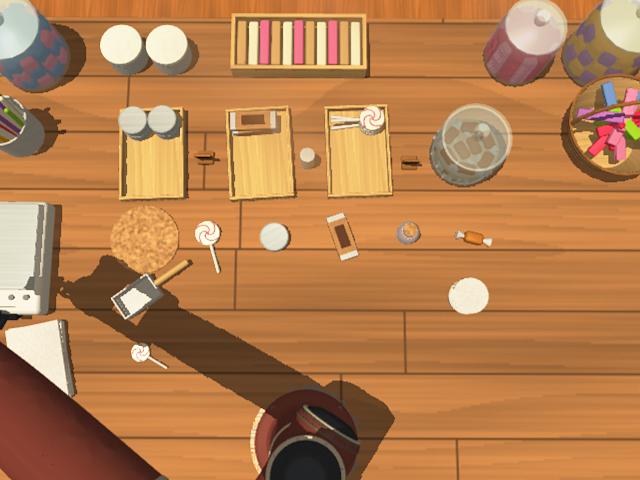

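View pics/scene0.png

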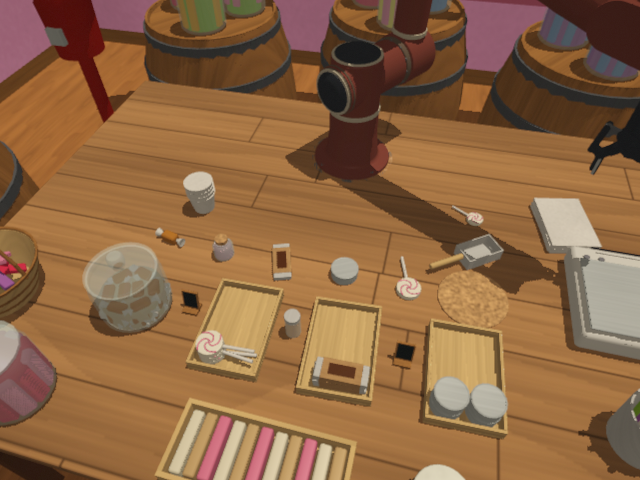

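The top view has two lollipop candidates: the larger at pixel (208,233) and the smaller at (141,352). A 54 mm disc should span about 26 px, which fits the larger one. I'll confirm that in an enlarged crop and measure the yaws.

```bash
python3 - <<'E'
from h import *
im=cv2.imread('pics/top0.png'); C=manip.get_calibration('top')
cv2.imwrite('pics/crop.png',cv2.resize(im[195:375,105:505],None,fx=2,fy=2,interpolation=cv2.INTER_CUBIC)) 
for u,v in((208,233),(218,272),(141,352),(166,367),(332,216),(352,256),(340,238),(275,237),(457,236),(491,241),(474,238),(408,232)): print(u,v,ray(C,u,v,.007).round(3))
# foreground: not orange wood
f=im.astype(int); m=((f[...,2]-f[...,0])<75).astype(np.uint8)
n,l,st,ce=cv2.connectedComponentsWithStats(m)
for i in range(1,n):
    x,y,w,h,a=st[i]
    if a>60 and 190<y<380 and x>100: 
        pts=np.argwhere(l==i)[:,::-1].astype(np.float32); print(st[i],cv2.minAreaRect(pts))
E
```

```text
208 233 [0.439 0.215 0.007]
218 272 [0.354 0.191 0.007]
141 352 [0.183 0.349 0.007]
166 367 [0.152 0.295 0.007]
332 216 [ 0.478 -0.055  0.007]
352 256 [ 0.39  -0.098  0.007]
340 238 [ 0.429 -0.072  0.007]
275 237 [0.431 0.069 0.007]
457 236 [ 0.435 -0.328  0.007]
491 241 [ 0.424 -0.401  0.007]
474 238 [ 0.43  -0.365  0.007]
408 232 [ 0.443 -0.221  0.007]
[327 213  18  10 102] ((335.3500061035156, 217.05003356933594), (5.375871181488037, 18.34120750427246), 71.56505584716797)
[195 221  27  52 545] ((207.60337829589844, 246.36509704589844), (26.016868591308594, 50.78413009643555), 1.432096242904663)
[260 222  31  30 717] ((275.0, 236.5), (29.0, 30.0), 90.0)
[396 222  25  23 265] ((407.5000305175781, 232.50003051757812), (22.135942459106445, 23.400854110717773), 71.56504821777344)
[335 225  15  23 188] ((342.2260437011719, 235.6027374267578), (21.652612686157227, 8.895127296447754), 69.44395446777344)
[455 230  10   9  61] ((459.5, 234.0), (8.0, 9.0), 90.0)
[340 250  19  11 118] ((348.6897888183594, 255.02188110351562), (6.151374816894531, 19.052175521850586), 70.01689910888672)
[ 448  277   40   37 1162] ((467.5, 295.0), (36.0, 39.0), 90.0)
```

View pics/crop.png

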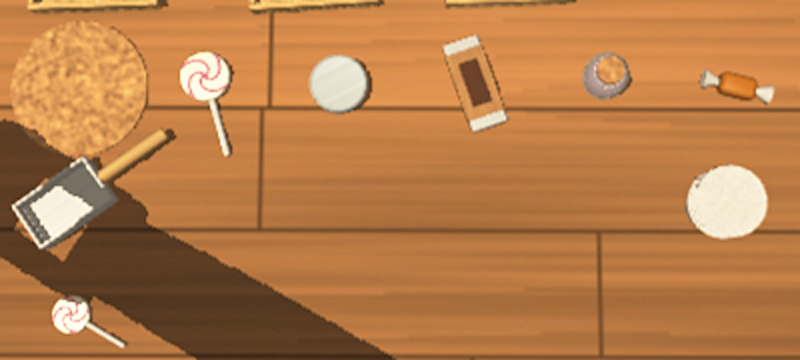

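The crop shows the large lollipop with its disc at top-view pixel (208,233), about 26 px or 54 mm across. Its stick tip is at (218,272), about 88 mm from the centre, so it fits the description. The one at (141,352) is smaller and is the look-alike. Next is a small planner that works out the move numbers.

```bash
cat > plan.py <<'E'
from h import *
import json,sys,math
def plan(wps,step=36.,tw=.115):
    """wps: (x,y,z,yaw,grip,extra_rows); TCP pose, None keeps. prints calls (dx,dy,dz mm, twist, grip)xn"""
    p,r,s=tool(); yaw=math.atan2(r[1,0],r[0,0]); print('t',s['time'],p.round(4),'yaw',round(yaw,3),'w',s['gripper_width'])
    p=p*1000
    for x,y,z,a,g,ex in wps:
        t=np.array([p[i]/1000 if v is None else v for i,v in enumerate((x,y,z))])*1000
        a=yaw if a is None else yaw+(a-yaw+np.pi)%(2*np.pi)-np.pi
        d=t-p; n=max(math.ceil(np.linalg.norm(d)/step),math.ceil(abs(a-yaw)/tw),0)
        k=max(1,math.ceil((n+ex)/5)); rows=math.ceil((n+ex)/k)
        m=max(1,min(k,math.ceil(n/rows))) if n else 1
        for i in range(k):
            j=max(m-i,1); d=t-p; c,sn=math.cos(yaw),math.sin(yaw)
            e=d/j; o=[round(c*e[0]+sn*e[1]),round(sn*e[0]-c*e[1]),round(-e[2])]; w=round(-(a-yaw)/j,2)
            print(f'{rows}x',o,w,g)
            p=p+np.array([c*o[0]+sn*o[1],sn*o[0]-c*o[1],-o[2]]); yaw-=w
E
python3 - <<'E'
from plan import *
A=.275+np.pi
plan([(.439,.214,.28,A,1,0),(.439,.214,.172,A,1,2),(None,None,None,None,0,5),(None,None,.28,None,0,0),(.615,-.110,.28,.46+np.pi,0,1),(None,None,.180,None,0,2)])
E
```

```text
t 1.0 [0.2695 0.5639 0.4047] yaw 2.696 w 1.002518612638649
4x [-101, -81, 42] -0.24 1
4x [-79, -103, 41] -0.24 1
4x [-53, -118, 42] -0.24 1
5x [0, 0, 108] -0.0 1
5x [0, 0, 0] -0.0 0
4x [0, 0, -108] -0.0 0
4x [-27, -120, 0] -0.06 0
4x [-20, -121, 0] -0.06 0
4x [-13, -123, 0] -0.07 0
5x [0, 0, 100] -0.0 0
```

{"api": "play_rows", "payload": {"increments": [{"offset": [-25, -20, 10], "twist": -0.06, "grip": 1}, {"offset": [-51, -40, 21], "twist": -0.12, "grip": 1}, {"offset": [-76, -61, 31], "twist": -0.18, "grip": 1}, {"offset": [-101, -81, 42], "twist": -0.24, "grip": 1}]}}

```text
time: 1.33
tool_pos: [0.3259, 0.4461, 0.3625]
tool_rot: [0.0, 0.101, 0.995, 0.0]
contact_force: [0.6, 0.7, -0.8]
gripper_width: 0.998
```

{"api": "play_rows", "payload": {"increments": [{"offset": [-20, -26, 10], "twist": -0.06, "grip": 1}, {"offset": [-40, -52, 21], "twist": -0.12, "grip": 1}, {"offset": [-60, -77, 31], "twist": -0.18, "grip": 1}, {"offset": [-79, -103, 41], "twist": -0.24, "grip": 1}]}}

```text
time: 1.67
tool_pos: [0.3824, 0.3289, 0.3214]
tool_rot: [0.0, -0.019, 1.0, 0.0]
contact_force: [0.8, 0.6, -0.4]
gripper_width: 1.0
```

{"api": "play_rows", "payload": {"increments": [{"offset": [-13, -30, 10], "twist": -0.06, "grip": 1}, {"offset": [-26, -59, 21], "twist": -0.12, "grip": 1}, {"offset": [-40, -89, 31], "twist": -0.18, "grip": 1}, {"offset": [-53, -118, 42], "twist": -0.24, "grip": 1}, {"offset": [-53, -118, 42], "twist": -0.24, "grip": 1}]}}

```text
time: 2.08
tool_pos: [0.4399, 0.2104, 0.2776]
tool_rot: [-0.001, -0.135, 0.991, -0.001]
contact_force: [-0.6, 0.9, -1.0]
gripper_width: 0.999
```

```bash
python3 - <<'E'
from plan import *
im,C=snap('wrist','w1.png')
print(np.array(C['T']).round(3).tolist(),C['fx'])
for d in manip.tip_of('lolly','wrist')[:3]:print(d['p'],world(C,d['xyz']).round(4))
plan([(.439,.214,.172,.275+np.pi,1,2),(None,None,None,None,0,5),(None,None,.28,None,0,0),(.615,-.110,.28,.46+np.pi,0,1),(None,None,.180,None,0,2)])
E
```

```text
[[-0.268, 0.93, 0.253, 0.376], [0.963, 0.259, 0.068, 0.193], [-0.003, 0.262, -0.965, 0.248], [0.0, 0.0, 0.0, 1.0]] 384.0185467694947
0.94 [0.4364 0.2127 0.0023]
t 2.1833 [0.4393 0.2132 0.2793] yaw -2.87 w 1.001194158784091
5x [0, 1, 107] -0.0 1
5x [0, 0, 0] -0.0 0
3x [0, 0, -108] -0.0 0
4x [-28, -120, 0] -0.06 0
4x [-20, -121, 0] -0.06 0
4x [-13, -122, 0] -0.07 0
5x [0, 0, 100] -0.0 0
```

View pics/w1.png

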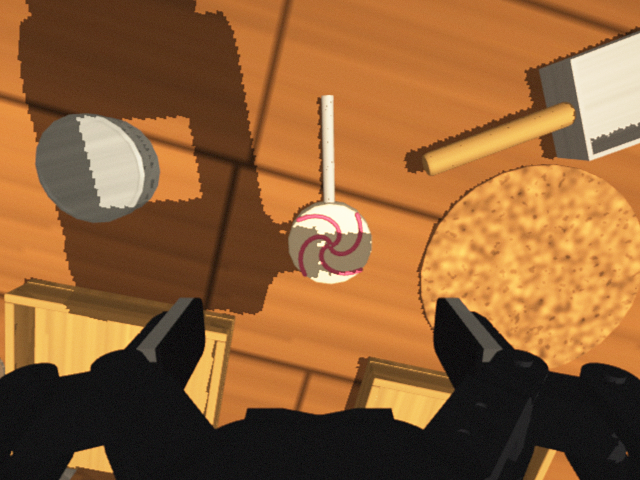

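The wrist view shows the lollipop disc at (330,243), centred between the fingers, with the stick straight up in the picture. The alignment is good, so I'm descending and gripping.

{"api": "play_rows", "payload": {"increments": [{"offset": [0, 1, 36], "twist": 0, "grip": 1}, {"offset": [0, 1, 72], "twist": 0, "grip": 1}, {"offset": [0, 1, 100], "twist": 0, "grip": 1}, {"offset": [0, 1, 107], "twist": 0, "grip": 1}, {"offset": [0, 1, 107], "twist": 0, "grip": 1}]}}

```text
time: 2.6
tool_pos: [0.4373, 0.2157, 0.1708]
tool_rot: [-0.002, -0.137, 0.991, -0.0]
contact_force: [-0.1, -0.0, 0.8]
gripper_width: 0.998
```

{"api": "play_rows", "payload": {"increments": [{"offset": [0, 0, 0], "twist": 0, "grip": 0}, {"offset": [0, 0, 0], "twist": 0, "grip": 0}, {"offset": [0, 0, 0], "twist": 0, "grip": 0}, {"offset": [0, 0, 0], "twist": 0, "grip": 0}, {"offset": [0, 0, 0], "twist": 0, "grip": 0}]}}

```text
time: 3.02
tool_pos: [0.4403, 0.2158, 0.1759]
tool_rot: [0.003, -0.137, 0.991, 0.001]
contact_force: [-1.1, 0.9, 5.2]
gripper_width: 0.596
```

{"api": "play_rows", "payload": {"increments": [{"offset": [0, 0, -20], "twist": 0, "grip": 0}, {"offset": [0, 0, -50], "twist": 0, "grip": 0}, {"offset": [0, 0, -80], "twist": 0, "grip": 0}, {"offset": [0, 0, -108], "twist": 0, "grip": 0}]}}

```text
time: 3.35
tool_pos: [0.4389, 0.2152, 0.2839]
tool_rot: [0.002, -0.137, 0.991, 0.0]
contact_force: [0.6, 1.4, -0.7]
gripper_width: 0.597
```

```bash
python3 - <<'E'
from plan import *
for i in range(3):
    im,C=snap('wrist','w2.png'); p,r,s=tool(); print(p.round(4),s['gripper_width'],s['contact_force'])
    d=manip.tip_of('lolly','wrist')
    for e in d[:2]:
        w=world(C,e['xyz']); print(e['p'],w.round(4),'tool frame',(r.T@(w-p)).round(4))
im,C=snap('top'); 
for t in('lolly_tray','bar_tray','tin_tray','jar'):
    for d in manip.tip_of(t,'top')[:1]:print(t,world(C,d['xyz']).round(4))
plan([(.615,-.110,.28,.46+np.pi,0,1),(None,None,.180,None,0,2)])
E
```

```text
[0.441  0.216  0.2906] 0.5967465874691438 [3.38651808 1.70460202 2.29025463]
0.74 [0.4353 0.215  0.112 ] tool frame [0.0083 0.0005 0.1785]
[0.4401 0.2156 0.2856] 0.5969182889521065 [-0.87123103  1.05087607 -0.41525426]
0.92 [0.4388 0.2128 0.1153] tool frame [ 0.0036 -0.0024  0.1703]
[0.4386 0.2151 0.2812] 0.598885986407159 [-0.07965739  0.5020794  -1.61399099]
0.6 [0.4322 0.2129 0.1099] tool frame [ 0.0069 -0.0005  0.1713]
lolly_tray [ 0.6235 -0.1153 -0.0016]
bar_tray [ 6.191e-01  1.053e-01 -1.000e-04]
tin_tray [ 0.6154  0.3439 -0.0009]
jar [ 6.184e-01 -3.435e-01  4.000e-04]
t 3.9 [0.4384 0.215  0.2795] yaw -2.867 w 0.6041259118864812
4x [-27, -120, 0] -0.06 0
4x [-20, -122, 0] -0.06 0
4x [-13, -123, -1] -0.07 0
5x [0, 0, 100] -0.0 0
```

View pics/w2.png

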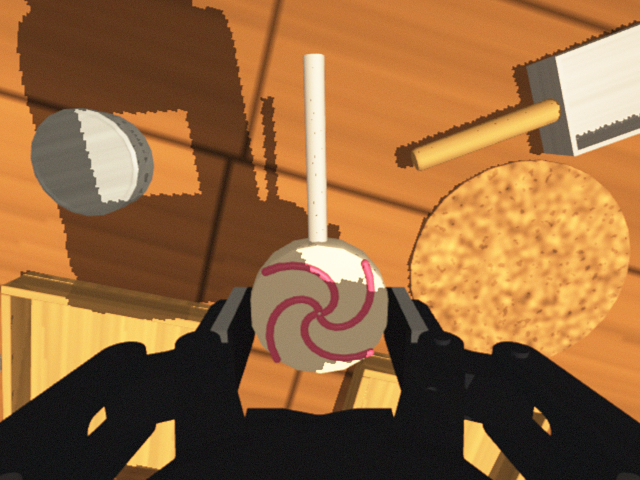

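The lollipop is held level by its disc, with the disc centre near (320,305) and the stick straight up in the picture. I'm carrying it to the lolly tray, aiming 4 mm further back because the disc sits about 5 mm towards the robot in the grip.

{"api": "play_rows", "payload": {"increments": [{"offset": [-7, -30, 0], "twist": -0.015, "grip": 0}, {"offset": [-14, -60, 0], "twist": -0.03, "grip": 0}, {"offset": [-20, -90, 0], "twist": -0.045, "grip": 0}, {"offset": [-27, -120, 0], "twist": -0.06, "grip": 0}]}}

```text
time: 4.23
tool_pos: [0.4974, 0.1059, 0.2801]
tool_rot: [-0.0, -0.167, 0.986, 0.0]
contact_force: [0.5, 0.8, -0.4]
gripper_width: 0.6
```

{"api": "play_rows", "payload": {"increments": [{"offset": [-5, -30, 0], "twist": -0.015, "grip": 0}, {"offset": [-10, -60, 0], "twist": -0.03, "grip": 0}, {"offset": [-15, -91, 0], "twist": -0.045, "grip": 0}, {"offset": [-20, -122, 0], "twist": -0.06, "grip": 0}]}}

```text
time: 4.57
tool_pos: [0.5565, -0.0032, 0.28]
tool_rot: [-0.001, -0.196, 0.981, 0.0]
contact_force: [0.2, 0.9, 0.3]
gripper_width: 0.599
```

{"api": "play_rows", "payload": {"increments": [{"offset": [-4, -32, 0], "twist": -0.02, "grip": 0}, {"offset": [-8, -64, 0], "twist": -0.04, "grip": 0}, {"offset": [-13, -95, 0], "twist": -0.055, "grip": 0}, {"offset": [-17, -123, 0], "twist": -0.07, "grip": 0}, {"offset": [-17, -123, 0], "twist": -0.07, "grip": 0}]}}

```text
time: 4.98
tool_pos: [0.6207, -0.1129, 0.2804]
tool_rot: [0.0, -0.228, 0.974, -0.001]
contact_force: [0.1, 0.9, 0.3]
gripper_width: 0.599
```

```bash
python3 - <<'E'
from plan import *
im,C=snap('wrist','w3.png')
for n in('lolly','lolly_tray'):
    for d in manip.tip_of(n,'wrist')[:3]:print(n,d['p'],world(C,d['xyz']).round(4))
plan([(.619,-.110,.179,.46+np.pi,0,2),(None,None,None,None,.8,3),(None,None,.28,None,.9,0)])
E
```

```text
lolly 0.81 [ 0.6179 -0.1156  0.108 ]
lolly_tray 0.88 [ 0.6249 -0.1124 -0.0013]
lolly_tray 0.63 [ 0.6225  0.1084 -0.0014]
t 5.1333 [ 0.6188 -0.1088  0.2797] yaw -2.678 w 0.5987093433088756
5x [0, -1, 101] 0.0 0
3x [0, 0, 0] -0.0 0.8
3x [0, 0, -101] -0.0 0.9
```

View pics/w3.png

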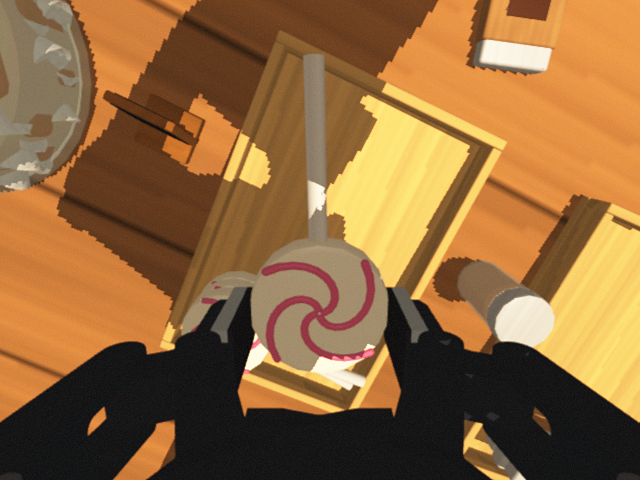

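The view shows the lollipop over the tray's free floor, with the stick angled within the tray. Computed, the stick tip lands about 8 mm inside the front wall. Lowering.

{"api": "play_rows", "payload": {"increments": [{"offset": [0, -1, 30], "twist": 0, "grip": 0}, {"offset": [0, -1, 60], "twist": 0, "grip": 0}, {"offset": [0, -1, 85], "twist": 0, "grip": 0}, {"offset": [0, -1, 98], "twist": 0, "grip": 0}, {"offset": [0, -1, 101], "twist": 0, "grip": 0}]}}

```text
time: 5.55
tool_pos: [0.6185, -0.1082, 0.1784]
tool_rot: [-0.002, -0.231, 0.973, 0.002]
contact_force: [-5.5, 1.7, 10.5]
gripper_width: 0.603
```

{"api": "play_rows", "payload": {"increments": [{"offset": [0, 0, 0], "twist": 0, "grip": 0}, {"offset": [0, 0, 0], "twist": 0, "grip": 0}, {"offset": [0, 0, 0], "twist": 0, "grip": 0.75}, {"offset": [0, 0, 0], "twist": 0, "grip": 0.8}, {"offset": [0, 0, 0], "twist": 0, "grip": 0.8}]}}

```text
time: 5.97
tool_pos: [0.6196, -0.1096, 0.1803]
tool_rot: [0.0, -0.23, 0.973, -0.0]
contact_force: [-0.1, 0.4, -0.0]
gripper_width: 0.803
```

{"api": "play_rows", "payload": {"increments": [{"offset": [0, 0, -10], "twist": 0, "grip": 0.8}, {"offset": [0, 0, -40], "twist": 0, "grip": 0.8}, {"offset": [0, 0, -75], "twist": 0, "grip": 0.9}, {"offset": [0, 0, -101], "twist": 0, "grip": 1}]}}

```text
time: 6.3
tool_pos: [0.6198, -0.1098, 0.284]
tool_rot: [0.001, -0.23, 0.973, -0.001]
contact_force: [1.0, -0.7, 0.4]
gripper_width: 0.995
```

```bash
python3 - <<'E'
from plan import *
im,C=snap('wrist','w4.png')
for n in('lolly','bar'):
    for d in manip.tip_of(n,'wrist')[:3]:print(n,d['p'],world(C,d['xyz']).round(4))
B=.33+np.pi
plan([(.432,-.077,.28,B,1,0),(None,None,.176,B,1,2)])
E
```

```text
lolly 0.61 [ 0.6152 -0.1133  0.0056]
t 6.45 [ 0.6207 -0.1101  0.2856] yaw -2.677 w 0.9943477587104348
3x [77, 57, 3] 0.07 1
3x [81, 52, 3] 0.06 1
5x [0, 0, 104] 0.0 1
```

{"api": "play_rows", "payload": {"increments": [{"offset": [26, 19, 1], "twist": 0.02, "grip": 1}, {"offset": [52, 38, 2], "twist": 0.05, "grip": 1}, {"offset": [77, 57, 3], "twist": 0.07, "grip": 1}]}}

```text
time: 6.7
tool_pos: [0.5235, -0.0929, 0.2762]
tool_rot: [-0.001, -0.195, 0.981, 0.001]
contact_force: [-0.3, -0.7, 0.4]
gripper_width: 1.001
```

{"api": "play_rows", "payload": {"increments": [{"offset": [27, 17, 1], "twist": 0.02, "grip": 1}, {"offset": [54, 35, 2], "twist": 0.04, "grip": 1}, {"offset": [81, 52, 3], "twist": 0.06, "grip": 1}, {"offset": [81, 52, 3], "twist": 0.06, "grip": 1}, {"offset": [81, 52, 3], "twist": 0.06, "grip": 1}]}}

```text
time: 7.12
tool_pos: [0.4286, -0.0758, 0.2732]
tool_rot: [-0.001, -0.166, 0.986, 0.0]
contact_force: [0.1, -0.2, -0.5]
gripper_width: 0.999
```

```bash
python3 - <<'E'
from plan import *
im,C=snap('wrist','w5.png')
f=im.astype(int); print(C['fx'])
for n in('bar','tin'):
    for d in manip.tip_of(n,'wrist')[:3]:
        w=world(C,d['xyz']);print(n,d['p'],w.round(4),pix(C,w).round())
plan([(.432,-.077,.28,.33+np.pi,1,0),(None,None,.176,None,1,2)])
E
```

```text
384.0185467694947
bar 0.76 [ 0.4313 -0.079   0.0026] [312. 241.]
tin 0.6 [0.4335 0.0711 0.0063] [520. 316.]
t 7.2667 [ 0.4312 -0.0766  0.2752] yaw -2.807 w 1.0041739931464648
1x [-1, -1, -5] 0.0 1
5x [0, 0, 104] -0.0 1
```

View pics/w5.png

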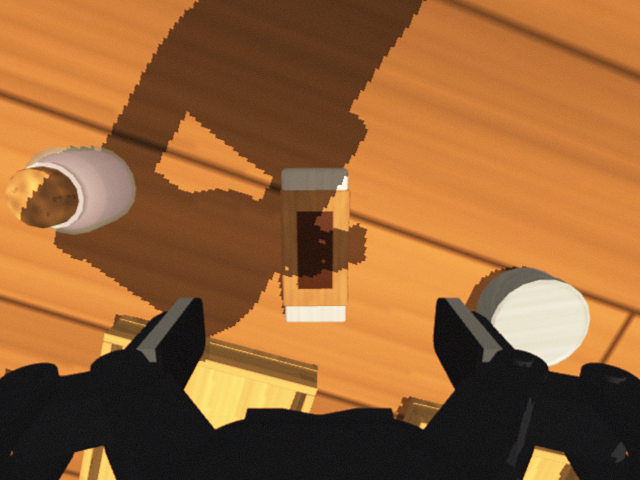

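The bar sits straight and centred between the fingers, with its centre at (315,245). Descending, gripping and lifting.

{"api": "play_rows", "payload": {"increments": [{"offset": [0, -1, 34], "twist": 0, "grip": 1}, {"offset": [0, -1, 68], "twist": 0, "grip": 1}, {"offset": [0, -1, 92], "twist": 0, "grip": 0.9}, {"offset": [0, -1, 99], "twist": 0, "grip": 0.8}, {"offset": [0, -1, 99], "twist": 0, "grip": 0.7}]}}

```text
time: 7.68
tool_pos: [0.4305, -0.0771, 0.1736]
tool_rot: [-0.002, -0.166, 0.986, 0.001]
contact_force: [-0.2, 0.1, 0.7]
gripper_width: 0.705
```

{"api": "play_rows", "payload": {"increments": [{"offset": [0, 0, 0], "twist": 0, "grip": 0}, {"offset": [0, 0, 0], "twist": 0, "grip": 0}, {"offset": [0, 0, 0], "twist": 0, "grip": 0}, {"offset": [0, 0, 0], "twist": 0, "grip": 0}, {"offset": [0, 0, 0], "twist": 0, "grip": 0}]}}

```text
time: 8.1
tool_pos: [0.4319, -0.0776, 0.1777]
tool_rot: [0.002, -0.166, 0.986, -0.001]
contact_force: [0.3, -0.5, 5.1]
gripper_width: 0.471
```

{"api": "play_rows", "payload": {"increments": [{"offset": [0, 0, -20], "twist": 0, "grip": 0}, {"offset": [0, 0, -50], "twist": 0, "grip": 0}, {"offset": [0, 0, -80], "twist": 0, "grip": 0}, {"offset": [0, 0, -104], "twist": 0, "grip": 0}, {"offset": [0, 0, -104], "twist": 0, "grip": 0}]}}

```text
time: 8.52
tool_pos: [0.4324, -0.0778, 0.2857]
tool_rot: [0.005, -0.166, 0.986, -0.003]
contact_force: [0.7, 0.7, -0.6]
gripper_width: 0.47
```

```bash
python3 - <<'E'
from plan import *
for i in range(2):
    im,C=snap('wrist','w6.png'); p,r,s=tool()
    for e in manip.tip_of('bar','wrist')[:2]:
        w=world(C,e['xyz']); print(e['p'],w.round(4),'tool',(r.T@(w-p)).round(4))
plan([(.586,.104,.28,.05+np.pi,0,1),(None,None,.183,None,0,2)])
E
```

```text
0.6 [ 0.4372 -0.0806  0.1095] tool [-0.0034 -0.004   0.1735]
0.6 [ 0.4318 -0.0792  0.1052] tool [-0.001  -0.0027  0.1738]
t 8.7167 [ 0.4299 -0.077   0.2781] yaw -2.807 w 0.47336934286416643
4x [-103, 60, -1] 0.14 0
4x [-94, 74, -1] 0.14 0
5x [0, 0, 97] -0.0 0
```

{"api": "play_rows", "payload": {"increments": [{"offset": [-26, 15, 0], "twist": 0.035, "grip": 0}, {"offset": [-52, 30, 0], "twist": 0.07, "grip": 0}, {"offset": [-78, 45, 0], "twist": 0.105, "grip": 0}, {"offset": [-103, 60, -1], "twist": 0.14, "grip": 0}]}}

```text
time: 9.05
tool_pos: [0.5081, 0.0144, 0.278]
tool_rot: [-0.002, -0.096, 0.995, 0.0]
contact_force: [0.6, -0.4, -0.7]
gripper_width: 0.473
```

{"api": "play_rows", "payload": {"increments": [{"offset": [-27, 21, 0], "twist": 0.04, "grip": 0}, {"offset": [-54, 42, 0], "twist": 0.08, "grip": 0}, {"offset": [-79, 62, 0], "twist": 0.115, "grip": 0}, {"offset": [-94, 74, -1], "twist": 0.14, "grip": 0}, {"offset": [-94, 74, -1], "twist": 0.14, "grip": 0}]}}

```text
time: 9.47
tool_pos: [0.5872, 0.1064, 0.2793]
tool_rot: [-0.001, -0.028, 1.0, 0.0]
contact_force: [-1.1, -0.2, -0.5]
gripper_width: 0.47
```

```bash
python3 - <<'E'
from plan import *
im,C=snap('wrist','w7.png')
for n in('bar','bar_tray'):
    for d in manip.tip_of(n,'wrist')[:3]:print(n,d['p'],world(C,d['xyz']).round(4))
plan([(.586,.104,.182,.05+np.pi,0,2)])
E
```

```text
bar 0.82 [0.5883 0.1069 0.1033]
t 9.6167 [0.5854 0.1038 0.2794] yaw -3.087 w 0.4724860788347296
5x [-1, 0, 97] 0.0 0
```

View pics/w7.png

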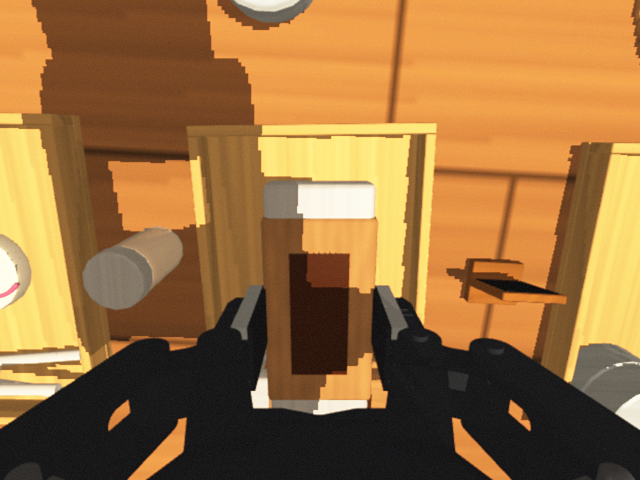

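The bar is centred over the free floor and square to the tray. I'm lowering and releasing it, then moving to the tin.

{"api": "play_rows", "payload": {"increments": [{"offset": [-1, 0, 30], "twist": 0, "grip": 0}, {"offset": [-1, 0, 60], "twist": 0, "grip": 0}, {"offset": [-1, 0, 83], "twist": 0, "grip": 0}, {"offset": [-1, 0, 94], "twist": 0, "grip": 0}, {"offset": [-1, 0, 97], "twist": 0, "grip": 0}]}}

```text
time: 10.03
tool_pos: [0.5858, 0.103, 0.1827]
tool_rot: [-0.003, -0.027, 1.0, -0.0]
contact_force: [-2.9, -0.8, 7.3]
gripper_width: 0.472
```

{"api": "play_rows", "payload": {"increments": [{"offset": [0, 0, 0], "twist": 0, "grip": 0}, {"offset": [0, 0, 0], "twist": 0, "grip": 0}, {"offset": [0, 0, 0], "twist": 0, "grip": 0.65}, {"offset": [0, 0, 0], "twist": 0, "grip": 0.7}, {"offset": [0, 0, 0], "twist": 0, "grip": 0.7}]}}

```text
time: 10.45
tool_pos: [0.5876, 0.104, 0.1857]
tool_rot: [0.001, -0.027, 1.0, 0.0]
contact_force: [-0.9, -0.1, 0.5]
gripper_width: 0.698
```

{"api": "play_rows", "payload": {"increments": [{"offset": [0, 0, -10], "twist": 0, "grip": 0.7}, {"offset": [0, 0, -40], "twist": 0, "grip": 0.8}, {"offset": [0, 0, -75], "twist": 0, "grip": 1}, {"offset": [0, 0, -98], "twist": 0, "grip": 1}]}}

```text
time: 10.78
tool_pos: [0.5878, 0.1042, 0.2867]
tool_rot: [0.002, -0.027, 1.0, 0.0]
contact_force: [0.3, 0.1, 1.6]
gripper_width: 1.0
```

```bash
python3 - <<'E'
from plan import *
im,C=snap('wrist','w8.png')
for n in('bar',):
    for d in manip.tip_of(n,'wrist')[:3]:print(n,d['p'],world(C,d['xyz']).round(4))
plan([(.431,.07,.29,.05+np.pi,1,1),(None,None,.178,None,1,2)])
E
```

```text
bar 0.94 [0.591  0.1017 0.0074]
t 10.8833 [0.5894 0.1043 0.2901] yaw -3.087 w 1.0023114210106616
3x [80, -13, 0] 0.0 1
3x [80, -13, 0] 0.0 1
3x [0, 0, 56] -0.0 1
3x [0, 0, 56] -0.0 1
```

{"api": "play_rows", "payload": {"increments": [{"offset": [36, -6, 0], "twist": 0, "grip": 1}, {"offset": [72, -12, 0], "twist": 0, "grip": 1}, {"offset": [108, -18, 0], "twist": 0, "grip": 1}, {"offset": [142, -23, 0], "twist": 0, "grip": 1}, {"offset": [158, -26, 0], "twist": 0, "grip": 1}]}}

```text
time: 11.3
tool_pos: [0.4276, 0.0693, 0.2812]
tool_rot: [-0.002, -0.027, 1.0, -0.0]
contact_force: [0.1, 0.2, 0.3]
gripper_width: 1.0
```

{"api": "play_rows", "payload": {"increments": [{"offset": [0, 0, 0], "twist": 0, "grip": 1}]}}

```text
time: 11.38
tool_pos: [0.4281, 0.0693, 0.2815]
tool_rot: [-0.001, -0.027, 1.0, -0.0]
contact_force: [0.4, -1.2, 0.5]
gripper_width: 0.997
```

```bash
python3 - <<'E'
from plan import *
im,C=snap('wrist','w9.png')
for n in('tin',):
    for d in manip.tip_of(n,'wrist')[:3]:
        w=world(C,d['xyz']);print(n,d['p'],w.round(4))
plan([(.431,.07,.178,.05+np.pi,1,2)])
E
```

```text
tin 0.63 [0.4336 0.0748 0.0034]
t 11.4833 [0.4309 0.0695 0.283 ] yaw -3.088 w 1.00229497951861
5x [0, 0, 105] 0.0 1
```

View pics/w9.png

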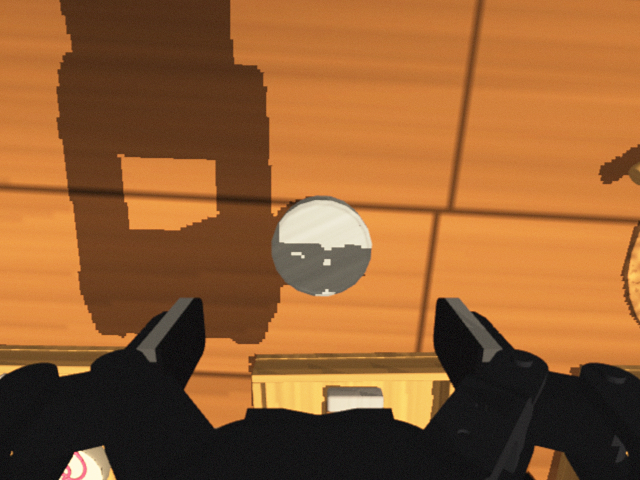

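The tin's centre is at (321,246), midway between the fingers. Descending, gripping and lifting.

{"api": "play_rows", "payload": {"increments": [{"offset": [0, 0, 34], "twist": 0, "grip": 1}, {"offset": [0, 0, 68], "twist": 0, "grip": 1}, {"offset": [0, 0, 95], "twist": 0, "grip": 1}, {"offset": [0, 0, 105], "twist": 0, "grip": 1}, {"offset": [0, 0, 105], "twist": 0, "grip": 1}]}}

```text
time: 11.9
tool_pos: [0.4304, 0.0696, 0.175]
tool_rot: [-0.003, -0.027, 1.0, 0.0]
contact_force: [-0.2, 0.2, 0.6]
gripper_width: 1.0
```

{"api": "play_rows", "payload": {"increments": [{"offset": [0, 0, 0], "twist": 0, "grip": 0}, {"offset": [0, 0, 0], "twist": 0, "grip": 0}, {"offset": [0, 0, 0], "twist": 0, "grip": 0}, {"offset": [0, 0, 0], "twist": 0, "grip": 0}, {"offset": [0, 0, 0], "twist": 0, "grip": 0}]}}

```text
time: 12.32
tool_pos: [0.4326, 0.0695, 0.1804]
tool_rot: [0.003, -0.027, 1.0, -0.0]
contact_force: [-0.1, -0.3, 8.0]
gripper_width: 0.705
```

{"api": "play_rows", "payload": {"increments": [{"offset": [0, 0, -20], "twist": 0, "grip": 0}, {"offset": [0, 0, -50], "twist": 0, "grip": 0}, {"offset": [0, 0, -85], "twist": 0, "grip": 0}, {"offset": [0, 0, -110], "twist": 0, "grip": 0}, {"offset": [0, 0, -110], "twist": 0, "grip": 0}]}}

```text
time: 12.73
tool_pos: [0.433, 0.0695, 0.2949]
tool_rot: [0.006, -0.027, 1.0, -0.0]
contact_force: [0.9, -0.4, 0.1]
gripper_width: 0.704
```

```bash
python3 - <<'E'
from plan import *
for i in range(2):
    im,C=snap('wrist','w10.png'); p,r,s=tool()
    for e in manip.tip_of('tin','wrist')[:2]:
        w=world(C,e['xyz']); print(e['p'],w.round(4),'tool',(r.T@(w-p)).round(4))
plan([(.580,.342,.29,.02+np.pi,0,1),(None,None,.187,None,0,2)])
E
```

```text
0.83 [0.4339 0.0722 0.1189] tool [-0.0005  0.0027  0.173 ]
0.89 [0.4324 0.0676 0.1122] tool [-0.0018 -0.002   0.1752]
t 12.9333 [0.4302 0.0695 0.2864] yaw -3.087 w 0.7009652045221225
5x [-82, 132, -2] 0.02 0
5x [-80, 134, -2] 0.01 0
5x [0, 0, 103] -0.0 0
```

{"api": "play_rows", "payload": {"increments": [{"offset": [-16, 26, 0], "twist": 0, "grip": 0}, {"offset": [-33, 53, 0], "twist": 0.01, "grip": 0}, {"offset": [-50, 80, 0], "twist": 0.01, "grip": 0}, {"offset": [-66, 106, 0], "twist": 0.02, "grip": 0}, {"offset": [-82, 132, -2], "twist": 0.02, "grip": 0}]}}

```text
time: 13.35
tool_pos: [0.5052, 0.2069, 0.2865]
tool_rot: [-0.003, -0.017, 1.0, -0.001]
contact_force: [0.3, -1.3, -0.2]
gripper_width: 0.7
```

{"api": "play_rows", "payload": {"increments": [{"offset": [-18, 30, 0], "twist": 0, "grip": 0}, {"offset": [-36, 60, 0], "twist": 0, "grip": 0}, {"offset": [-54, 90, -1], "twist": 0.01, "grip": 0}, {"offset": [-71, 119, -2], "twist": 0.01, "grip": 0}, {"offset": [-80, 134, -2], "twist": 0.01, "grip": 0}]}}

```text
time: 13.77
tool_pos: [0.5813, 0.345, 0.2888]
tool_rot: [-0.002, -0.013, 1.0, -0.0]
contact_force: [-0.2, -0.4, -1.1]
gripper_width: 0.699
```

{"api": "play_rows", "payload": {"increments": [{"offset": [0, 0, 0], "twist": 0, "grip": 0}]}}

```text
time: 13.85
tool_pos: [0.5813, 0.345, 0.2888]
tool_rot: [-0.001, -0.013, 1.0, -0.0]
contact_force: [0.8, -1.0, -1.3]
gripper_width: 0.7
```

```bash
python3 - <<'E'
from plan import *
im,C=snap('wrist','w11.png')
for n in('tin','tin_tray'):
    for d in manip.tip_of(n,'wrist')[:3]:print(n,d['p'],world(C,d['xyz']).round(4))
plan([(.580,.342,.183,.02+np.pi,0,2)])
E
```

```text
tin 0.64 [0.5791 0.3467 0.1107]
t 14.0 [0.5803 0.3419 0.2892] yaw -3.117 w 0.7007034303361723
5x [0, 0, 106] 0.0 0
```

View pics/w11.png

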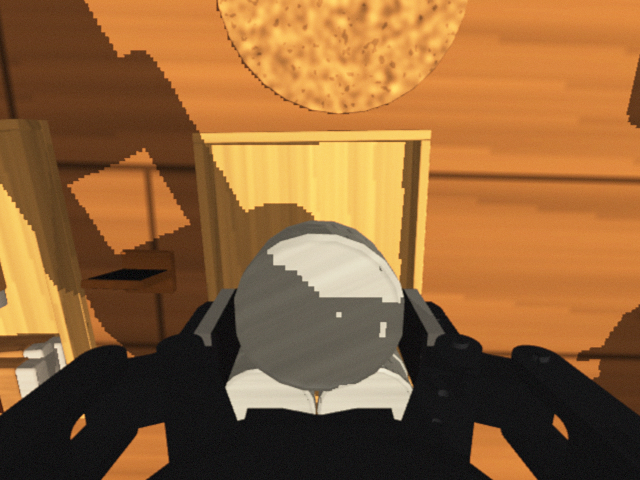

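The tin is centred over the free floor of the tin tray. I'm lowering and releasing it, then raising for the lid.

{"api": "play_rows", "payload": {"increments": [{"offset": [0, 0, 32], "twist": 0, "grip": 0}, {"offset": [0, 0, 64], "twist": 0, "grip": 0}, {"offset": [0, 0, 90], "twist": 0, "grip": 0}, {"offset": [0, 0, 103], "twist": 0, "grip": 0}, {"offset": [0, 0, 106], "twist": 0, "grip": 0}]}}

```text
time: 14.42
tool_pos: [0.58, 0.3411, 0.1843]
tool_rot: [-0.002, -0.012, 1.0, -0.001]
contact_force: [-3.5, -1.3, 8.1]
gripper_width: 0.697
```

{"api": "play_rows", "payload": {"increments": [{"offset": [0, 0, 0], "twist": 0, "grip": 0}, {"offset": [0, 0, 0], "twist": 0, "grip": 0}, {"offset": [0, 0, 0], "twist": 0, "grip": 0.8}, {"offset": [0, 0, 0], "twist": 0, "grip": 0.86}, {"offset": [0, 0, 0], "twist": 0, "grip": 0.86}]}}

```text
time: 14.83
tool_pos: [0.5812, 0.3424, 0.1864]
tool_rot: [0.0, -0.012, 1.0, 0.0]
contact_force: [-0.2, 0.9, -0.8]
gripper_width: 0.86
```

{"api": "play_rows", "payload": {"increments": [{"offset": [0, 0, -10], "twist": 0, "grip": 0.86}, {"offset": [0, 0, -40], "twist": 0, "grip": 0.86}, {"offset": [0, 0, -75], "twist": 0, "grip": 1}, {"offset": [0, 0, -105], "twist": 0, "grip": 1}]}}

```text
time: 15.17
tool_pos: [0.581, 0.3425, 0.2931]
tool_rot: [0.0, -0.012, 1.0, 0.0]
contact_force: [0.8, 0.4, 0.7]
gripper_width: 1.0
```

```bash
python3 - <<'E'
from plan import *
im,C=snap('wrist','w12.png')
for n in('tin',):
    for d in manip.tip_of(n,'wrist')[:3]:print(n,d['p'],world(C,d['xyz']).round(4))
plan([(.580,.25,.38,np.pi,1,0),(.59,-.344,.42,np.pi,1,1)])
E
```

```text
tin 0.92 [0.5814 0.3425 0.0121]
t 15.2667 [0.5831 0.3435 0.3   ] yaw -3.117 w 1.0012588972679448
4x [5, -93, -80] 0.02 1
5x [-2, -149, -10] 0.0 1
5x [-2, -148, -10] 0.0 1
5x [-2, -149, -10] 0.0 1
5x [-1, -148, -10] 0.0 1
```

{"api": "play_rows", "payload": {"increments": [{"offset": [1, -22, -20], "twist": 0, "grip": 1}, {"offset": [2, -46, -40], "twist": 0, "grip": 1}, {"offset": [4, -70, -60], "twist": 0.01, "grip": 1}, {"offset": [5, -93, -80], "twist": 0.02, "grip": 1}]}}

```text
time: 15.6
tool_pos: [0.5778, 0.2484, 0.3717]
tool_rot: [-0.0, -0.002, 1.0, -0.0]
contact_force: [0.1, 0.4, -1.0]
gripper_width: 0.999
```

{"api": "play_rows", "payload": {"increments": [{"offset": [0, -34, -2], "twist": 0, "grip": 1}, {"offset": [-1, -68, -4], "twist": 0, "grip": 1}, {"offset": [-1, -102, -6], "twist": 0, "grip": 1}, {"offset": [-2, -136, -8], "twist": 0, "grip": 1}, {"offset": [-2, -170, -10], "twist": 0, "grip": 1}]}}

```text
time: 16.02
tool_pos: [0.5806, 0.0778, 0.3813]
tool_rot: [0.0, -0.002, 1.0, -0.0]
contact_force: [1.0, -0.0, 0.1]
gripper_width: 1.003
```

{"api": "play_rows", "payload": {"increments": [{"offset": [0, -34, -2], "twist": 0, "grip": 1}, {"offset": [-1, -68, -4], "twist": 0, "grip": 1}, {"offset": [-1, -102, -6], "twist": 0, "grip": 1}, {"offset": [-2, -136, -8], "twist": 0, "grip": 1}, {"offset": [-2, -170, -10], "twist": 0, "grip": 1}]}}

```text
time: 16.43
tool_pos: [0.5833, -0.0922, 0.3912]
tool_rot: [0.0, -0.002, 1.0, -0.0]
contact_force: [-0.4, -0.4, -0.1]
gripper_width: 1.003
```

{"api": "play_rows", "payload": {"increments": [{"offset": [0, -34, -2], "twist": 0, "grip": 1}, {"offset": [-1, -68, -4], "twist": 0, "grip": 1}, {"offset": [-1, -102, -6], "twist": 0, "grip": 1}, {"offset": [-2, -136, -8], "twist": 0, "grip": 1}, {"offset": [-2, -170, -10], "twist": 0, "grip": 1}]}}

```text
time: 16.85
tool_pos: [0.5861, -0.2622, 0.4012]
tool_rot: [0.0, -0.002, 1.0, -0.0]
contact_force: [0.4, -0.0, -0.1]
gripper_width: 1.001
```

{"api": "play_rows", "payload": {"increments": [{"offset": [-1, -34, -4], "twist": 0, "grip": 1}, {"offset": [-1, -68, -10], "twist": 0, "grip": 1}, {"offset": [-1, -84, -10], "twist": 0, "grip": 1}, {"offset": [-1, -84, -10], "twist": 0, "grip": 1}, {"offset": [-1, -84, -10], "twist": 0, "grip": 1}]}}

```text
time: 17.27
tool_pos: [0.5876, -0.345, 0.4104]
tool_rot: [-0.0, -0.002, 1.0, 0.001]
contact_force: [-0.5, 0.2, 0.1]
gripper_width: 1.001
```

```bash
python3 - <<'E'
from plan import *
for k in range(2):
  im,C=snap('wrist','w13.png')
  for n in('lid','jar'):
    for d in manip.tip_of(n,'wrist')[:2]:
        w=world(C,d['xyz']);print(n,d['p'],w.round(4),pix(C,w).round())
plan([(.617,-.344,.40,np.pi,1,0),(None,None,.312,None,1,2)])
# predicted knob pixel
print(pix(C,(.618,-.344,.168)))
E
```

```text
lid 0.78 [ 0.6163 -0.3485  0.1062] [313. 264.]
lid 0.92 [ 0.6161 -0.3458  0.1057] [314. 263.]
t 17.5667 [ 0.588  -0.3433  0.4107] yaw -3.136 w 0.9973034849748086
1x [-29, -1, 11] 0.01 1
5x [0, 0, 88] -0.0 1
[315.62786904 299.76750404]
```

View pics/w13.png

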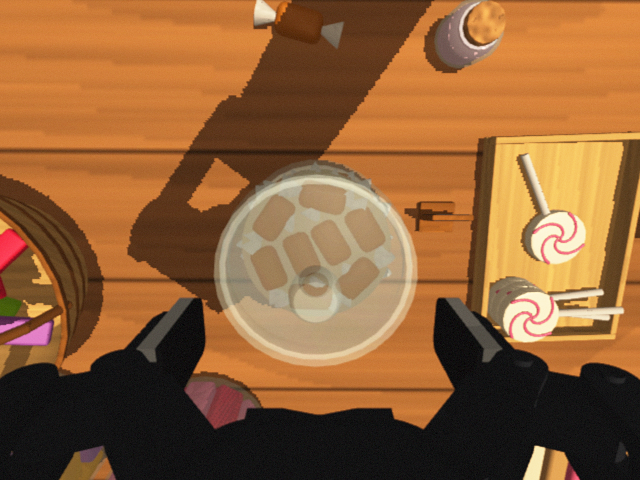

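The knob is at (315,297), against a prediction of (316,300), so the estimate holds. I'll set the lid on the counter where the bar and tin lay, around (0.43, -0.06). It's clear now and much closer than the mat.

{"api": "play_rows", "payload": {"increments": [{"offset": [-15, -1, 5], "twist": 0.01, "grip": 1}, {"offset": [-29, -1, 11], "twist": 0.01, "grip": 1}, {"offset": [-29, -1, 11], "twist": 0.01, "grip": 1}, {"offset": [-29, -1, 30], "twist": 0.01, "grip": 0.8}, {"offset": [-29, -1, 50], "twist": 0.01, "grip": 0.8}]}}

```text
time: 17.98
tool_pos: [0.6172, -0.3451, 0.3627]
tool_rot: [0.002, 0.002, 1.0, -0.001]
contact_force: [1.4, 0.4, 0.0]
gripper_width: 0.799
```

{"api": "play_rows", "payload": {"increments": [{"offset": [0, 0, 20], "twist": 0, "grip": 0.8}, {"offset": [0, 0, 35], "twist": 0, "grip": 0.8}, {"offset": [0, 0, 45], "twist": 0, "grip": 0.8}, {"offset": [0, 0, 49], "twist": 0, "grip": 0.8}, {"offset": [0, 0, 49], "twist": 0, "grip": 0.8}]}}

```text
time: 18.4
tool_pos: [0.6165, -0.3453, 0.3107]
tool_rot: [-0.001, 0.003, 1.0, 0.0]
contact_force: [0.3, -0.8, -0.7]
gripper_width: 0.803
```

```bash
python3 - <<'E'
from plan import *
im,C=snap('wrist'); plan([(.617,-.344,.312,np.pi,.8,1)]); print(manip.state()['contact_force'])
E
```

```text
t 18.45 [ 0.6168 -0.3455  0.312 ] yaw 3.136 w 0.8025239641396995
2x [0, 2, 0] -0.01 0.8
[-0.3430118  -0.02348146  0.71097204]
```

{"api": "play_rows", "payload": {"increments": [{"offset": [0, 1, 0], "twist": 0, "grip": 0}, {"offset": [0, 1, 0], "twist": 0, "grip": 0}, {"offset": [0, 1, 0], "twist": 0, "grip": 0}, {"offset": [0, 1, 0], "twist": 0, "grip": 0}, {"offset": [0, 1, 0], "twist": 0, "grip": 0}]}}

```text
time: 18.87
tool_pos: [0.6171, -0.3448, 0.3135]
tool_rot: [0.001, 0.003, 1.0, -0.001]
contact_force: [-0.8, -0.1, 5.2]
gripper_width: 0.357
```

{"api": "play_rows", "payload": {"increments": [{"offset": [0, 0, 0], "twist": 0, "grip": 0}, {"offset": [0, 0, 0], "twist": 0, "grip": 0}, {"offset": [0, 0, 0], "twist": 0, "grip": 0}]}}

```text
time: 19.12
tool_pos: [0.6171, -0.3448, 0.3135]
tool_rot: [0.001, 0.003, 1.0, -0.001]
contact_force: [-0.2, 0.5, 6.5]
gripper_width: 0.361
```

```bash
python3 - <<'E'
from plan import *
print(manip.state()['contact_force'],manip.state()['ft_torque']); plan([(None,None,.39,None,0,0),(.43,-.06,.37,np.pi,0,1),(None,None,.208,None,0,3)],step=25)
E
```

```text
[-0.16350806  0.54098025  6.49692864] [-0.02357753  0.04438631  0.07130682]
t 19.1167 [ 0.6171 -0.3448  0.3135] yaw 3.136 w 0.360958859115941
4x [0, 0, -77] -0.0 0
5x [63, 95, 7] -0.0 0
5x [63, 94, 7] -0.0 0
5x [63, 95, 6] -0.01 0
5x [0, 0, 81] -0.0 0
5x [0, 0, 81] -0.0 0
```

{"api": "play_rows", "payload": {"increments": [{"offset": [0, 0, -5], "twist": 0, "grip": 0}, {"offset": [0, 0, -15], "twist": 0, "grip": 0}, {"offset": [0, 0, -35], "twist": 0, "grip": 0}, {"offset": [0, 0, -58], "twist": 0, "grip": 0}, {"offset": [0, 0, -78], "twist": 0, "grip": 0}]}}

```text
time: 19.53
tool_pos: [0.6165, -0.3444, 0.3899]
tool_rot: [-0.001, 0.003, 1.0, 0.001]
contact_force: [0.5, -0.8, -1.1]
gripper_width: 0.362
```

{"api": "play_rows", "payload": {"increments": [{"offset": [0, 0, 0], "twist": 0, "grip": 0}, {"offset": [0, 0, 0], "twist": 0, "grip": 0}]}}

```text
time: 19.7
tool_pos: [0.6169, -0.3446, 0.391]
tool_rot: [0.001, 0.003, 1.0, -0.001]
contact_force: [0.0, -0.5, -2.9]
gripper_width: 0.365
```

```bash
python3 - <<'E'
from plan import *
print(manip.state()['contact_force'],manip.state()['ft_torque']); im,C=snap('wrist','w14.png');p,r,s=tool()
for e in manip.tip_of('lid','wrist')[:2]:
    w=world(C,e['xyz']); print(e['p'],w.round(4),'tool',(r.T@(w-p)).round(4))
plan([(.43,-.06,.37,None,0,1),(None,None,.208,None,0,3)],step=25)
E
```

```text
[ 0.01481982 -0.46440219 -2.9087801 ] [ 0.00543224 -0.02457024  0.05258257]
0.96 [ 0.6174 -0.3441  0.1804] tool [-1.100e-03  1.000e-04  2.084e-01]
t 19.8 [ 0.6163 -0.3443  0.3874] yaw 3.136 w 0.36109496359869636
5x [63, 94, 6] -0.0 0
5x [63, 95, 6] -0.0 0
5x [62, 94, 5] -0.0 0
5x [0, 0, 81] -0.0 0
5x [0, 0, 81] -0.0 0
```

View pics/w14.png

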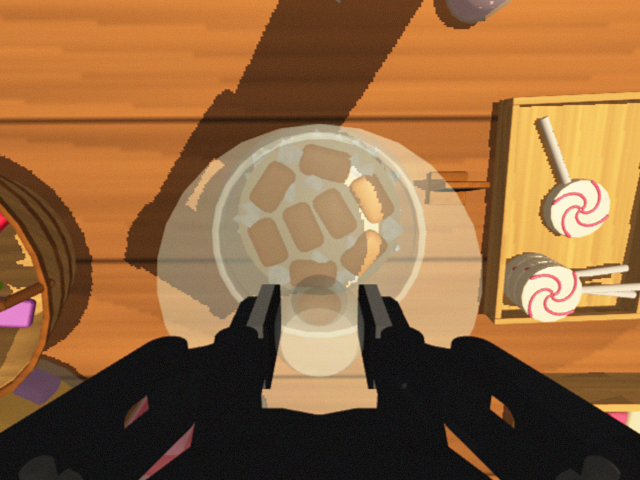

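The lid is held level by its knob, with the fingers at either side of (318,310), and the wrist force shows its weight at 2.9 N. Carrying it to the clear spot.

{"api": "play_rows", "payload": {"increments": [{"offset": [8, 13, 1], "twist": 0, "grip": 0}, {"offset": [22, 33, 2], "twist": 0, "grip": 0}, {"offset": [37, 55, 4], "twist": 0, "grip": 0}, {"offset": [51, 76, 5], "twist": 0, "grip": 0}, {"offset": [65, 97, 6], "twist": 0, "grip": 0}]}}

```text
time: 20.22
tool_pos: [0.5511, -0.246, 0.3804]
tool_rot: [-0.002, 0.003, 1.0, 0.001]
contact_force: [-0.1, 0.1, -2.1]
gripper_width: 0.365
```

{"api": "play_rows", "payload": {"increments": [{"offset": [14, 21, 1], "twist": 0, "grip": 0}, {"offset": [28, 42, 2], "twist": 0, "grip": 0}, {"offset": [42, 63, 4], "twist": 0, "grip": 0}, {"offset": [56, 84, 5], "twist": 0, "grip": 0}, {"offset": [70, 105, 6], "twist": 0, "grip": 0}]}}

```text
time: 20.63
tool_pos: [0.4815, -0.1406, 0.3748]
tool_rot: [-0.002, 0.003, 1.0, 0.001]
contact_force: [0.2, 0.8, -3.3]
gripper_width: 0.364
```

{"api": "play_rows", "payload": {"increments": [{"offset": [14, 21, 1], "twist": 0, "grip": 0}, {"offset": [27, 41, 2], "twist": 0, "grip": 0}, {"offset": [38, 58, 4], "twist": 0, "grip": 0}, {"offset": [48, 73, 5], "twist": 0, "grip": 0}, {"offset": [53, 81, 5], "twist": 0, "grip": 0}]}}

```text
time: 21.05
tool_pos: [0.4289, -0.059, 0.3699]
tool_rot: [-0.002, 0.002, 1.0, 0.001]
contact_force: [0.3, -0.8, -2.1]
gripper_width: 0.363
```

{"api": "play_rows", "payload": {"increments": [{"offset": [0, 0, 15], "twist": 0, "grip": 0}, {"offset": [0, 0, 40], "twist": 0, "grip": 0}, {"offset": [0, 0, 65], "twist": 0, "grip": 0}, {"offset": [0, 0, 90], "twist": 0, "grip": 0}, {"offset": [0, 0, 110], "twist": 0, "grip": 0}]}}

```text
time: 21.47
tool_pos: [0.4294, -0.0602, 0.2595]
tool_rot: [-0.002, 0.003, 1.0, 0.0]
contact_force: [-0.6, -0.0, -3.3]
gripper_width: 0.363
```

{"api": "play_rows", "payload": {"increments": [{"offset": [0, 0, 14], "twist": 0, "grip": 0}, {"offset": [0, 0, 25], "twist": 0, "grip": 0}, {"offset": [0, 0, 33], "twist": 0, "grip": 0}, {"offset": [0, 0, 38], "twist": 0, "grip": 0}, {"offset": [0, 0, 38], "twist": 0, "grip": 0}]}}

```text
time: 21.88
tool_pos: [0.4301, -0.0604, 0.2237]
tool_rot: [-0.001, 0.003, 1.0, 0.0]
contact_force: [-0.6, 0.2, -2.7]
gripper_width: 0.359
```

```bash
python3 - <<'E'
from plan import *
im,C=snap('wrist');p,r,s=tool();print(s['contact_force'])
for e in manip.tip_of('lid','wrist')[:2]:
    w=world(C,e['xyz']); print(e['p'],w.round(4),'tool',(r.T@(w-p)).round(4))
plan([(None,None,.2065,None,0,1)])
E
```

```text
[ 0.11928174  0.50850907 -1.86681599]
0.57 [ 0.4278 -0.0595  0.0161] tool [0.0026 0.001  0.2086]
t 21.9833 [ 0.4308 -0.0606  0.2253] yaw 3.136 w 0.3575296814945434
2x [0, 0, 19] -0.0 0
```

{"api": "play_rows", "payload": {"increments": [{"offset": [0, 0, 7], "twist": 0, "grip": 0}, {"offset": [0, 0, 12], "twist": 0, "grip": 0}, {"offset": [0, 0, 15], "twist": 0, "grip": 0}, {"offset": [0, 0, 16], "twist": 0, "grip": 0}, {"offset": [0, 0, 16], "twist": 0, "grip": 0}]}}

```text
time: 22.4
tool_pos: [0.4302, -0.0604, 0.2082]
tool_rot: [-0.0, 0.003, 1.0, 0.0]
contact_force: [-0.4, 0.1, -2.1]
gripper_width: 0.362
```

{"api": "play_rows", "payload": {"increments": [{"offset": [0, 0, 1], "twist": 0, "grip": 0}, {"offset": [0, 0, 2], "twist": 0, "grip": 0}, {"offset": [0, 0, 2], "twist": 0, "grip": 0}]}}

```text
time: 22.65
tool_pos: [0.4307, -0.0605, 0.2076]
tool_rot: [0.0, 0.003, 1.0, -0.0]
contact_force: [-3.0, 0.7, 3.2]
gripper_width: 0.368
```

Contact force has swung from -2.8 to +3.2 N, so the counter is carrying the lid. Releasing it, then off to the toffee.

{"api": "play_rows", "payload": {"increments": [{"offset": [0, 0, 0], "twist": 0, "grip": 0.45}, {"offset": [0, 0, 0], "twist": 0, "grip": 0.6}, {"offset": [0, 0, 0], "twist": 0, "grip": 0.8}, {"offset": [0, 0, 0], "twist": 0, "grip": 0.8}, {"offset": [0, 0, 0], "twist": 0, "grip": 0.8}]}}

```text
time: 23.07
tool_pos: [0.4305, -0.0605, 0.2068]
tool_rot: [0.0, 0.003, 1.0, -0.0]
contact_force: [-0.2, -0.6, -0.6]
gripper_width: 0.799
```

{"api": "play_rows", "payload": {"increments": [{"offset": [0, 0, -15], "twist": 0, "grip": 0.8}, {"offset": [0, 0, -45], "twist": 0, "grip": 0.8}, {"offset": [0, 0, -80], "twist": 0, "grip": 0.8}, {"offset": [0, 0, -100], "twist": 0, "grip": 0.8}]}}

```text
time: 23.4
tool_pos: [0.431, -0.0606, 0.3101]
tool_rot: [0.002, 0.003, 1.0, -0.001]
contact_force: [0.5, 0.5, -0.0]
gripper_width: 0.802
```

```bash
python3 - <<'E'
from plan import *
im,C=snap('wrist')
for e in manip.tip_of('lid','wrist')[:2]:
    w=world(C,e['xyz']); print(e['p'],w.round(4))
# toffee axis angle ~81.4 deg
plan([(.43,-.362,.29,1.42,.8,1),(None,None,.18,None,.8,2)])
E
```

```text
0.59 [ 0.4323 -0.0621  0.005 ]
t 23.5 [ 0.4319 -0.0609  0.3117] yaw 3.136 w 0.7962920363935402
4x [0, -75, 5] 0.43 0.8
4x [-31, -69, 6] 0.43 0.8
4x [-57, -49, 5] 0.43 0.8
4x [-72, -21, 6] 0.43 0.8
3x [0, 0, 55] -0.0 0.8
3x [0, 0, 55] -0.0 0.8
```

{"api": "play_rows", "payload": {"increments": [{"offset": [0, -19, 1], "twist": 0.11, "grip": 0.8}, {"offset": [0, -38, 2], "twist": 0.22, "grip": 0.8}, {"offset": [0, -57, 4], "twist": 0.33, "grip": 0.8}, {"offset": [0, -75, 5], "twist": 0.43, "grip": 0.8}]}}

```text
time: 23.83
tool_pos: [0.4295, -0.136, 0.3003]
tool_rot: [-0.001, 0.219, 0.976, 0.0]
contact_force: [0.4, -0.4, 0.1]
gripper_width: 0.799
```

{"api": "play_rows", "payload": {"increments": [{"offset": [-8, -17, 1], "twist": 0.11, "grip": 0.8}, {"offset": [-16, -34, 3], "twist": 0.22, "grip": 0.8}, {"offset": [-24, -52, 5], "twist": 0.33, "grip": 0.8}, {"offset": [-31, -69, 6], "twist": 0.43, "grip": 0.8}]}}

```text
time: 24.17
tool_pos: [0.4284, -0.2119, 0.294]
tool_rot: [-0.001, 0.422, 0.907, 0.0]
contact_force: [-0.1, 0.4, -0.5]
gripper_width: 0.801
```

{"api": "play_rows", "payload": {"increments": [{"offset": [-14, -12, 1], "twist": 0.11, "grip": 0.8}, {"offset": [-28, -24, 2], "twist": 0.22, "grip": 0.8}, {"offset": [-43, -37, 4], "twist": 0.33, "grip": 0.8}, {"offset": [-57, -49, 5], "twist": 0.43, "grip": 0.8}]}}

```text
time: 24.5
tool_pos: [0.4281, -0.287, 0.289]
tool_rot: [-0.001, 0.606, 0.796, 0.0]
contact_force: [0.8, 0.4, -0.0]
gripper_width: 0.799
```

{"api": "play_rows", "payload": {"increments": [{"offset": [-18, -5, 1], "twist": 0.11, "grip": 0.8}, {"offset": [-36, -10, 3], "twist": 0.22, "grip": 0.8}, {"offset": [-54, -16, 5], "twist": 0.33, "grip": 0.8}, {"offset": [-72, -21, 6], "twist": 0.43, "grip": 0.8}, {"offset": [-72, -21, 6], "twist": 0.43, "grip": 0.8}]}}

```text
time: 24.92
tool_pos: [0.4273, -0.3634, 0.2833]
tool_rot: [-0.001, 0.761, 0.648, -0.0]
contact_force: [-0.4, 0.6, 0.2]
gripper_width: 0.802
```

```bash
python3 - <<'E'
from plan import *
im,C=snap('wrist','w15.png')
for e in manip.tip_of('sweet','wrist')[:2]:
    w=world(C,e['xyz']); print(e['p'],w.round(4),pix(C,w).round())
plan([(.43,-.365,.29,1.42,.8,1),(None,None,.18,None,.8,2)])
E
```

```text
0.57 [ 0.4274 -0.357   0.0044] [317. 229.]
t 25.0167 [ 0.4275 -0.3612  0.2834] yaw 1.417 w 0.8017328226622963
2x [-3, 3, -7] -0.0 0.8
3x [0, 0, 55] -0.0 0.8
3x [0, 0, 55] -0.0 0.8
```

View pics/w15.png

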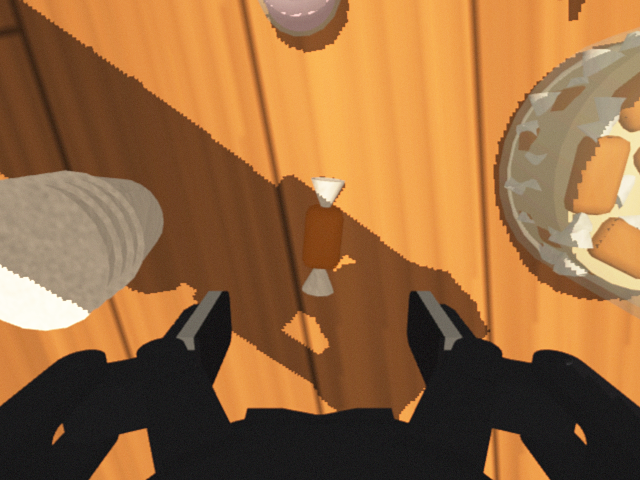

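The toffee is at (323,236), about 0.07 rad off the jaw frame. Correcting that and gripping.

```bash
python3 - <<'E'
from plan import *
C=manip.get_calibration('wrist'); w=ray(C,323,236,.02); print(w.round(4))
plan([(w[0],w[1],.178,1.35,.8,2)])
E
```

```text
[ 0.4311 -0.3558  0.02  ]
t 25.0167 [ 0.4275 -0.3612  0.2834] yaw 1.417 w 0.8017328226622963
5x [6, 3, 105] 0.07 0.8
```

{"api": "play_rows", "payload": {"increments": [{"offset": [6, 3, 30], "twist": 0.07, "grip": 0.8}, {"offset": [6, 3, 60], "twist": 0.07, "grip": 0.8}, {"offset": [6, 3, 88], "twist": 0.07, "grip": 0.8}, {"offset": [6, 3, 105], "twist": 0.07, "grip": 0.7}, {"offset": [6, 3, 105], "twist": 0.07, "grip": 0.6}]}}

```text
time: 25.43
tool_pos: [0.43, -0.3526, 0.1744]
tool_rot: [-0.005, 0.781, 0.624, -0.0]
contact_force: [0.6, 0.7, -0.6]
gripper_width: 0.602
```

{"api": "play_rows", "payload": {"increments": [{"offset": [0, 0, 0], "twist": 0, "grip": 0}, {"offset": [0, 0, 0], "twist": 0, "grip": 0}, {"offset": [0, 0, 0], "twist": 0, "grip": 0}, {"offset": [0, 0, 0], "twist": 0, "grip": 0}, {"offset": [0, 0, 0], "twist": 0, "grip": 0}]}}

```text
time: 25.85
tool_pos: [0.4324, -0.3563, 0.1817]
tool_rot: [0.002, 0.782, 0.623, 0.0]
contact_force: [0.2, 1.5, 3.6]
gripper_width: 0.265
```

{"api": "play_rows", "payload": {"increments": [{"offset": [0, 0, -30], "twist": 0, "grip": 0}, {"offset": [0, 0, -64], "twist": 0, "grip": 0}, {"offset": [0, 0, -98], "twist": 0, "grip": 0}, {"offset": [0, 0, -132], "twist": 0, "grip": 0}, {"offset": [0, 0, -166], "twist": 0, "grip": 0}]}}

```text
time: 26.27
tool_pos: [0.4315, -0.3556, 0.3478]
tool_rot: [0.0, 0.782, 0.623, 0.0]
contact_force: [0.0, -1.7, 0.0]
gripper_width: 0.262
```

```bash
python3 - <<'E'
from plan import *
im,C=snap('wrist','w16.png');p,r,s=tool()
for e in manip.tip_of('sweet','wrist')[:2]:
    w=world(C,e['xyz']); print(e['p'],w.round(4),'tool',(r.T@(w-p)).round(4))
print(manip.state()['contact_force'])
plan([(.618,-.344,.345,None,0,2),(None,None,.25,None,0,2)])
E
```

```text
0.8 [ 0.4258 -0.3573  0.1709] tool [-0.0004 -0.0092  0.1857]
[-0.13654002 -1.32473365  0.21048932]
t 26.3667 [ 0.4331 -0.3571  0.3544] yaw 1.346 w 0.26771911056445113
4x [27, 89, 5] -0.0 0
4x [27, 88, 4] -0.0 0
5x [0, 0, 95] -0.0 0
```

{"api": "play_rows", "payload": {"increments": [{"offset": [7, 23, 0], "twist": 0, "grip": 0}, {"offset": [15, 48, 0], "twist": 0, "grip": 0}, {"offset": [23, 74, 0], "twist": 0, "grip": 0}, {"offset": [31, 100, 0], "twist": 0, "grip": 0}, {"offset": [39, 126, 0], "twist": 0, "grip": 0}]}}

```text
time: 26.78
tool_pos: [0.5643, -0.3456, 0.3453]
tool_rot: [-0.0, 0.782, 0.623, -0.0]
contact_force: [-0.2, -1.2, -1.0]
gripper_width: 0.264
```

{"api": "play_rows", "payload": {"increments": [{"offset": [7, 23, 0], "twist": 0, "grip": 0}, {"offset": [13, 43, 0], "twist": 0, "grip": 0}, {"offset": [15, 51, 0], "twist": 0, "grip": 0}, {"offset": [15, 51, 0], "twist": 0, "grip": 0}, {"offset": [15, 51, 0], "twist": 0, "grip": 0}]}}

```text
time: 27.2
tool_pos: [0.616, -0.3426, 0.3452]
tool_rot: [-0.001, 0.782, 0.623, -0.0]
contact_force: [-0.0, 0.2, -0.6]
gripper_width: 0.264
```

```bash
python3 - <<'E'
from plan import *
im,C=snap('wrist','w17.png');p,r,s=tool()
plan([(.618,-.344,.243,None,0,2)])
E
```

```text
t 27.25 [ 0.6156 -0.3428  0.3453] yaw 1.345 w 0.26601865034125743
5x [-1, 3, 102] -0.0 0
```

View pics/w17.png

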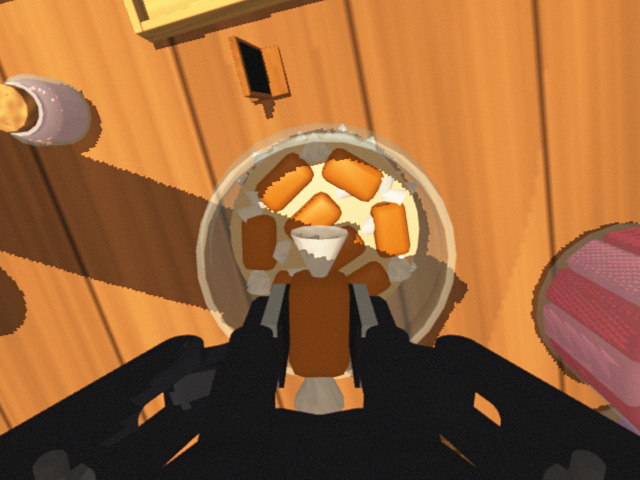

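The toffee is held level over the open mouth, with the rim centred near (326,240), which is consistent with the tool being over the jar axis. Lowering it onto the bed.

{"api": "play_rows", "payload": {"increments": [{"offset": [-1, 3, 28], "twist": 0, "grip": 0}, {"offset": [-1, 3, 55], "twist": 0, "grip": 0}, {"offset": [-1, 3, 78], "twist": 0, "grip": 0}, {"offset": [-1, 3, 94], "twist": 0, "grip": 0}, {"offset": [-1, 3, 102], "twist": 0, "grip": 0}]}}

```text
time: 27.67
tool_pos: [0.6175, -0.3442, 0.2428]
tool_rot: [-0.003, 0.782, 0.623, -0.001]
contact_force: [-14.1, 9.1, 32.0]
gripper_width: 0.26
```

{"api": "play_rows", "payload": {"increments": [{"offset": [0, 0, 0], "twist": 0, "grip": 0}, {"offset": [0, 0, 0], "twist": 0, "grip": 0}]}}

```text
time: 27.83
tool_pos: [0.6187, -0.3447, 0.2446]
tool_rot: [0.001, 0.782, 0.623, 0.0]
contact_force: [0.9, -0.1, -0.4]
gripper_width: 0.258
```

It touched the bed and settled. Releasing and rising.

{"api": "play_rows", "payload": {"increments": [{"offset": [0, 0, 0], "twist": 0, "grip": 0.35}, {"offset": [0, 0, 0], "twist": 0, "grip": 0.5}, {"offset": [0, 0, 0], "twist": 0, "grip": 0.5}, {"offset": [0, 0, -10], "twist": 0, "grip": 0.5}, {"offset": [0, 0, -35], "twist": 0, "grip": 0.5}]}}

```text
time: 28.25
tool_pos: [0.6178, -0.3434, 0.2747]
tool_rot: [-0.004, 0.782, 0.623, -0.001]
contact_force: [0.2, 0.5, -0.1]
gripper_width: 0.498
```

{"api": "play_rows", "payload": {"increments": [{"offset": [0, 0, -35], "twist": 0, "grip": 0.5}, {"offset": [0, 0, -70], "twist": 0, "grip": 0.5}, {"offset": [0, 0, -100], "twist": 0, "grip": 0.6}, {"offset": [0, 0, -100], "twist": 0, "grip": 0.8}]}}

```text
time: 28.58
tool_pos: [0.6203, -0.345, 0.3898]
tool_rot: [0.007, 0.782, 0.623, 0.002]
contact_force: [0.8, -0.6, 1.6]
gripper_width: 0.725
```

```bash
python3 - <<'E'
from plan import *
im,C=snap('wrist','w18.png')
for e in manip.tip_of('sweet','wrist')[:3]:
    w=world(C,e['xyz']); print(e['p'],w.round(4),pix(C,w).round())
plan([(.4305,-.0605,.34,3.136,.8,1),(None,None,.208,None,.8,2)])
E
```

```text
0.89 [ 0.6135 -0.3471  0.0697] [304. 226.]
t 28.6833 [ 0.6194 -0.3444  0.3825] yaw 1.346 w 0.7978961040399047
5x [59, -62, 11] -0.45 0.8
5x [80, -30, 11] -0.45 0.8
5x [85, 7, 10] -0.45 0.8
5x [73, 43, 11] -0.44 0.8
3x [0, 0, 66] -0.0 0.8
3x [0, 0, 66] -0.0 0.8
```

View pics/w18.png

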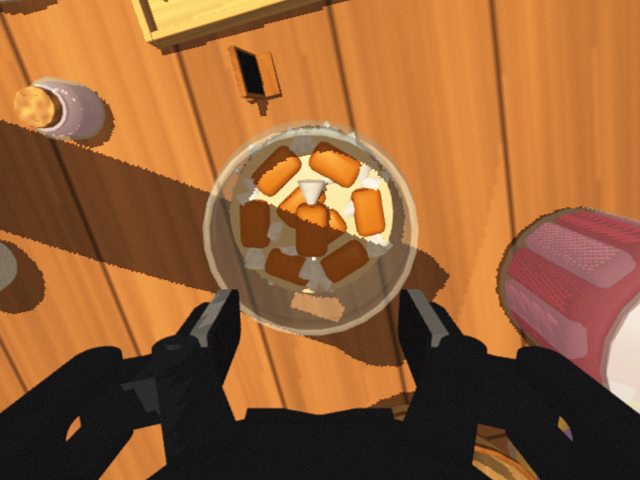

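The toffee lies flat on the bed near the jar centre, around (312,232). Going back for the lid.

{"api": "play_rows", "payload": {"increments": [{"offset": [12, -12, 2], "twist": -0.09, "grip": 0.8}, {"offset": [24, -25, 4], "twist": -0.18, "grip": 0.8}, {"offset": [36, -37, 6], "twist": -0.27, "grip": 0.8}, {"offset": [48, -50, 9], "twist": -0.36, "grip": 0.8}, {"offset": [59, -62, 11], "twist": -0.45, "grip": 0.8}]}}

```text
time: 29.1
tool_pos: [0.5708, -0.2719, 0.3652]
tool_rot: [-0.002, 0.622, 0.783, -0.0]
contact_force: [-0.3, -0.4, -0.1]
gripper_width: 0.797
```

{"api": "play_rows", "payload": {"increments": [{"offset": [16, -6, 2], "twist": -0.09, "grip": 0.8}, {"offset": [32, -12, 4], "twist": -0.18, "grip": 0.8}, {"offset": [48, -18, 6], "twist": -0.27, "grip": 0.8}, {"offset": [64, -24, 9], "twist": -0.36, "grip": 0.8}, {"offset": [80, -30, 11], "twist": -0.45, "grip": 0.8}]}}

```text
time: 29.52
tool_pos: [0.5236, -0.2006, 0.3544]
tool_rot: [-0.002, 0.431, 0.902, 0.0]
contact_force: [-0.1, -0.7, 0.4]
gripper_width: 0.797
```

{"api": "play_rows", "payload": {"increments": [{"offset": [17, 1, 2], "twist": -0.09, "grip": 0.8}, {"offset": [34, 3, 4], "twist": -0.18, "grip": 0.8}, {"offset": [51, 4, 6], "twist": -0.27, "grip": 0.8}, {"offset": [68, 6, 8], "twist": -0.36, "grip": 0.8}, {"offset": [85, 7, 10], "twist": -0.45, "grip": 0.8}]}}

```text
time: 29.93
tool_pos: [0.476, -0.13, 0.3447]
tool_rot: [-0.002, 0.219, 0.976, 0.0]
contact_force: [-0.3, -0.1, -0.1]
gripper_width: 0.801
```

{"api": "play_rows", "payload": {"increments": [{"offset": [18, 10, 3], "twist": -0.11, "grip": 0.8}, {"offset": [36, 21, 5], "twist": -0.22, "grip": 0.8}, {"offset": [55, 32, 8], "twist": -0.33, "grip": 0.8}, {"offset": [73, 43, 11], "twist": -0.44, "grip": 0.8}, {"offset": [73, 43, 11], "twist": -0.44, "grip": 0.8}]}}

```text
time: 30.35
tool_pos: [0.4276, -0.0584, 0.3328]
tool_rot: [-0.003, 0.0, 1.0, 0.001]
contact_force: [-0.6, -0.9, -1.1]
gripper_width: 0.804
```

{"api": "play_rows", "payload": {"increments": [{"offset": [0, 0, 0], "twist": 0, "grip": 0.8}, {"offset": [0, 0, 0], "twist": 0, "grip": 0.8}]}}

```text
time: 30.52
tool_pos: [0.4297, -0.0608, 0.335]
tool_rot: [-0.0, 0.003, 1.0, 0.0]
contact_force: [0.2, -0.1, -0.1]
gripper_width: 0.797
```

```bash
python3 - <<'E'
from plan import *
for i in range(2):
  im,C=snap('wrist','w19.png')
  for e in manip.tip_of('lid','wrist')[:1]:
    w=world(C,e['xyz']); print(e['p'],w.round(4),pix(C,w).round())
plan([(.4305,-.0605,.208,3.136,.8,1)])
E
```

```text
0.94 [ 0.4286 -0.0612  0.0026] [317. 218.]
0.91 [ 0.4325 -0.0612 -0.0027] [318. 220.]
t 30.7167 [ 0.4301 -0.0612  0.3357] yaw 3.134 w 0.7992324190210113
5x [0, 1, 128] -0.0 0.8
```

{"api": "play_rows", "payload": {"increments": [{"offset": [0, 1, 35], "twist": 0, "grip": 0.8}, {"offset": [0, 1, 70], "twist": 0, "grip": 0.8}, {"offset": [0, 1, 100], "twist": 0, "grip": 0.8}, {"offset": [0, 1, 120], "twist": 0, "grip": 0.8}, {"offset": [0, 1, 128], "twist": 0, "grip": 0.8}]}}

```text
time: 31.13
tool_pos: [0.4283, -0.0595, 0.2041]
tool_rot: [-0.003, 0.003, 1.0, 0.001]
contact_force: [-0.5, -0.1, 0.7]
gripper_width: 0.798
```

{"api": "play_rows", "payload": {"increments": [{"offset": [0, 0, 0], "twist": 0, "grip": 0.8}, {"offset": [0, 0, 0], "twist": 0, "grip": 0.5}, {"offset": [0, 0, 0], "twist": 0, "grip": 0}, {"offset": [0, 0, 0], "twist": 0, "grip": 0}, {"offset": [0, 0, 0], "twist": 0, "grip": 0}]}}

```text
time: 31.55
tool_pos: [0.4309, -0.0601, 0.21]
tool_rot: [0.002, 0.003, 1.0, -0.001]
contact_force: [-1.5, 0.3, 5.1]
gripper_width: 0.363
```

{"api": "play_rows", "payload": {"increments": [{"offset": [0, 0, 0], "twist": 0, "grip": 0}, {"offset": [0, 0, 0], "twist": 0, "grip": 0}, {"offset": [0, 0, 0], "twist": 0, "grip": 0}, {"offset": [0, 0, 0], "twist": 0, "grip": 0}]}}

```text
time: 31.88
tool_pos: [0.4309, -0.06, 0.21]
tool_rot: [0.002, 0.003, 1.0, -0.001]
contact_force: [-0.7, -1.0, 6.5]
gripper_width: 0.361
```

{"api": "play_rows", "payload": {"increments": [{"offset": [0, 0, -8], "twist": 0, "grip": 0}, {"offset": [0, 0, -28], "twist": 0, "grip": 0}, {"offset": [0, 0, -53], "twist": 0, "grip": 0}, {"offset": [0, 0, -78], "twist": 0, "grip": 0}, {"offset": [0, 0, -103], "twist": 0, "grip": 0}]}}

```text
time: 32.3
tool_pos: [0.4291, -0.0593, 0.3115]
tool_rot: [-0.001, 0.003, 1.0, 0.0]
contact_force: [0.4, 0.2, -2.4]
gripper_width: 0.363
```

{"api": "play_rows", "payload": {"increments": [{"offset": [0, 0, -25], "twist": 0, "grip": 0}, {"offset": [0, 0, -50], "twist": 0, "grip": 0}, {"offset": [0, 0, -70], "twist": 0, "grip": 0}, {"offset": [0, 0, -78], "twist": 0, "grip": 0}, {"offset": [0, 0, -78], "twist": 0, "grip": 0}]}}

```text
time: 32.72
tool_pos: [0.4299, -0.0596, 0.3912]
tool_rot: [0.002, 0.003, 1.0, -0.001]
contact_force: [-0.5, 0.4, -2.9]
gripper_width: 0.359
```

```bash
python3 - <<'E'
from plan import *
im,C=snap('wrist');p,r,s=tool();print(s['contact_force'])
for e in manip.tip_of('lid','wrist')[:1]:
    w=world(C,e['xyz']); print(e['p'],w.round(4),'tool',(r.T@(w-p)).round(4))
plan([(.617,-.3445,.39,3.136,0,2),(None,None,.325,None,0,2)],step=25)
E
```

```text
[-0.02379188 -0.03540555 -2.98047221]
0.9 [ 0.4299 -0.0606  0.1831] tool [-0.    -0.001  0.206]
t 32.8167 [ 0.4294 -0.0595  0.3876] yaw 3.136 w 0.3588902793710736
4x [-47, -71, -1] -0.0 0
4x [-47, -71, 0] -0.0 0
4x [-48, -71, -1] -0.0 0
4x [-47, -71, 0] -0.0 0
5x [0, 0, 65] -0.0 0
```

{"api": "play_rows", "payload": {"increments": [{"offset": [-7, -10, 0], "twist": 0, "grip": 0}, {"offset": [-19, -29, 0], "twist": 0, "grip": 0}, {"offset": [-33, -50, 0], "twist": 0, "grip": 0}, {"offset": [-47, -71, 0], "twist": 0, "grip": 0}, {"offset": [-61, -92, -1], "twist": 0, "grip": 0}]}}

```text
time: 33.23
tool_pos: [0.4906, -0.1534, 0.3869]
tool_rot: [-0.002, 0.003, 1.0, 0.001]
contact_force: [-1.0, -0.3, -2.5]
gripper_width: 0.361
```

{"api": "play_rows", "payload": {"increments": [{"offset": [-14, -21, 0], "twist": 0, "grip": 0}, {"offset": [-28, -42, 0], "twist": 0, "grip": 0}, {"offset": [-42, -63, 0], "twist": 0, "grip": 0}, {"offset": [-56, -84, 0], "twist": 0, "grip": 0}, {"offset": [-70, -105, -1], "twist": 0, "grip": 0}]}}

```text
time: 33.65
tool_pos: [0.5599, -0.2591, 0.3873]
tool_rot: [-0.002, 0.003, 1.0, 0.001]
contact_force: [0.7, 0.2, -2.1]
gripper_width: 0.36
```

{"api": "play_rows", "payload": {"increments": [{"offset": [-14, -21, 0], "twist": 0, "grip": 0}, {"offset": [-28, -42, 0], "twist": 0, "grip": 0}, {"offset": [-42, -63, 0], "twist": 0, "grip": 0}, {"offset": [-52, -78, 0], "twist": 0, "grip": 0}, {"offset": [-58, -87, 0], "twist": 0, "grip": 0}]}}

```text
time: 34.07
tool_pos: [0.6176, -0.3472, 0.3868]
tool_rot: [-0.002, 0.004, 1.0, 0.001]
contact_force: [-0.3, 0.5, -2.8]
gripper_width: 0.363
```

{"api": "play_rows", "payload": {"increments": [{"offset": [0, 0, 0], "twist": 0, "grip": 0}, {"offset": [0, 0, 0], "twist": 0, "grip": 0}, {"offset": [0, 0, 0], "twist": 0, "grip": 0}]}}

```text
time: 34.32
tool_pos: [0.6168, -0.3446, 0.3887]
tool_rot: [-0.001, 0.003, 1.0, 0.001]
contact_force: [-0.5, 0.2, -1.9]
gripper_width: 0.363
```

```bash
python3 - <<'E'
from plan import *
im,C=snap('wrist','w20.png');p,r,s=tool();print(s['contact_force'])
for e in manip.tip_of('lid','wrist')[:1]:
    w=world(C,e['xyz']); print(e['p'],w.round(4),'tool',(r.T@(w-p)).round(4))
plan([(.617,-.3445,.325,None,0,2)],step=25)
E
```

```text
[-0.66227392 -0.21868189 -2.24716754]
0.83 [ 0.6131 -0.3433  0.1787] tool [0.0033 0.0007 0.2106]
t 34.4167 [ 0.6168 -0.3442  0.3899] yaw 3.136 w 0.36196286077472944
5x [0, 0, 65] -0.0 0
```

The tool is back on the pickup axis (0.617, -0.344). Lowering gently.

{"api": "play_rows", "payload": {"increments": [{"offset": [0, 0, 15], "twist": 0, "grip": 0}, {"offset": [0, 0, 32], "twist": 0, "grip": 0}, {"offset": [0, 0, 47], "twist": 0, "grip": 0}, {"offset": [0, 0, 57], "twist": 0, "grip": 0}, {"offset": [0, 0, 61], "twist": 0, "grip": 0}]}}

```text
time: 34.83
tool_pos: [0.6163, -0.344, 0.3259]
tool_rot: [-0.002, 0.003, 1.0, 0.001]
contact_force: [0.1, 0.8, -2.8]
gripper_width: 0.363
```

{"api": "play_rows", "payload": {"increments": [{"offset": [0, 0, 4], "twist": 0, "grip": 0}, {"offset": [0, 0, 8], "twist": 0, "grip": 0}, {"offset": [0, 0, 11], "twist": 0, "grip": 0}, {"offset": [0, 0, 13], "twist": 0, "grip": 0}, {"offset": [0, 0, 13], "twist": 0, "grip": 0}]}}

```text
time: 35.25
tool_pos: [0.6171, -0.3447, 0.3167]
tool_rot: [0.0, 0.003, 1.0, -0.0]
contact_force: [-0.1, -0.2, -3.5]
gripper_width: 0.362
```

{"api": "play_rows", "payload": {"increments": [{"offset": [0, 0, 1], "twist": 0, "grip": 0}, {"offset": [0, 0, 2], "twist": 0, "grip": 0}, {"offset": [0, 0, 2], "twist": 0, "grip": 0}]}}

```text
time: 35.5
tool_pos: [0.6173, -0.3448, 0.3161]
tool_rot: [0.001, 0.003, 1.0, -0.0]
contact_force: [-1.2, 0.8, 1.6]
gripper_width: 0.366
```

{"api": "play_rows", "payload": {"increments": [{"offset": [0, 0, 1], "twist": 0, "grip": 0}, {"offset": [0, 0, 1], "twist": 0, "grip": 0}, {"offset": [0, 0, 1], "twist": 0, "grip": 0}]}}

```text
time: 35.75
tool_pos: [0.6173, -0.3448, 0.316]
tool_rot: [0.001, 0.003, 1.0, -0.0]
contact_force: [-3.5, 3.0, 5.1]
gripper_width: 0.358
```

{"api": "play_rows", "payload": {"increments": [{"offset": [0, 0, 1], "twist": 0, "grip": 0}, {"offset": [0, 0, 1], "twist": 0, "grip": 0}, {"offset": [0, 0, 1], "twist": 0, "grip": 0}]}}

```text
time: 36.0
tool_pos: [0.6173, -0.3448, 0.316]
tool_rot: [0.001, 0.003, 1.0, -0.001]
contact_force: [-5.6, 3.7, 10.1]
gripper_width: 0.359
```

Pressing harder doesn't move it: z stays at 0.316, which is 0.106 plus the 0.210 measured when I regripped it. The lid is seated, so I'm releasing.

{"api": "play_rows", "payload": {"increments": [{"offset": [0, 0, -2], "twist": 0, "grip": 0.4}, {"offset": [0, 0, -2], "twist": 0, "grip": 0.5}, {"offset": [0, 0, -2], "twist": 0, "grip": 0.7}, {"offset": [0, 0, -2], "twist": 0, "grip": 0.8}, {"offset": [0, 0, -2], "twist": 0, "grip": 0.8}]}}

```text
time: 36.42
tool_pos: [0.6171, -0.3447, 0.3143]
tool_rot: [-0.0, 0.003, 1.0, 0.0]
contact_force: [0.1, 0.5, -0.7]
gripper_width: 0.798
```

{"api": "play_rows", "payload": {"increments": [{"offset": [0, 0, -15], "twist": 0, "grip": 0.8}, {"offset": [0, 0, -45], "twist": 0, "grip": 0.8}, {"offset": [0, 0, -75], "twist": 0, "grip": 0.8}, {"offset": [0, 0, -105], "twist": 0, "grip": 0.8}]}}

```text
time: 36.75
tool_pos: [0.617, -0.3446, 0.4216]
tool_rot: [-0.0, 0.003, 1.0, 0.0]
contact_force: [-0.5, -0.5, 0.8]
gripper_width: 0.803
```

{"api": "play_rows", "payload": {"increments": [{"offset": [35, 0, 0], "twist": 0, "grip": 0.8}, {"offset": [70, 0, 0], "twist": 0, "grip": 0.8}, {"offset": [100, 0, 0], "twist": 0, "grip": 0.8}, {"offset": [120, 0, 0], "twist": 0, "grip": 0.8}, {"offset": [120, 0, 0], "twist": 0, "grip": 0.8}]}}

```text
time: 37.17
tool_pos: [0.4945, -0.3441, 0.4212]
tool_rot: [-0.0, 0.004, 1.0, -0.001]
contact_force: [0.4, -0.9, 0.3]
gripper_width: 0.799
```

```bash
python3 - <<'E'
from plan import *
print(manip.state()['time'])
ims=[]
for cam in('scene','top','wrist'):
    im,C=snap(cam,'end_%s.png'%cam); ims.append(im)
    for n in 'bar tin lolly sweet lid jar'.split():
        for d in manip.tip_of(n,cam)[:2]:
            w=world(C,d['xyz']); print(cam,n,round(d['p'],2),w.round(3))
a=ims[0][150:420,60:540]; b=ims[1][95:275,100:520]
a=cv2.resize(a,(560,315)); b=cv2.resize(b,(560,240))
cv2.imwrite('pics/end.png',np.vstack([a,b]))
E
```

```text
37.1667
scene bar 0.67 [0.589 0.102 0.007]
scene tin 0.74 [0.575 0.338 0.008]
scene tin 0.31 [ 0.613  0.342 -0.003]
scene lolly 0.8 [ 0.619 -0.115  0.008]
scene lolly 0.54 [0.185 0.349 0.   ]
scene lid 0.91 [ 0.616 -0.347  0.106]
scene jar 0.91 [ 0.615 -0.345  0.002]
scene jar 0.73 [0.574 0.342 0.008]
top bar 0.92 [0.586 0.104 0.007]
top tin 0.94 [0.572 0.336 0.004]
top lolly 0.65 [ 0.616 -0.108  0.011]
top lolly 0.36 [0.587 0.101 0.007]
top lid 0.78 [ 0.615 -0.343  0.105]
top jar 0.93 [ 0.616 -0.345 -0.002]
wrist lolly 0.66 [ 0.616 -0.114  0.007]
wrist lid 0.9 [ 0.616 -0.347  0.104]
```

View pics/end.png

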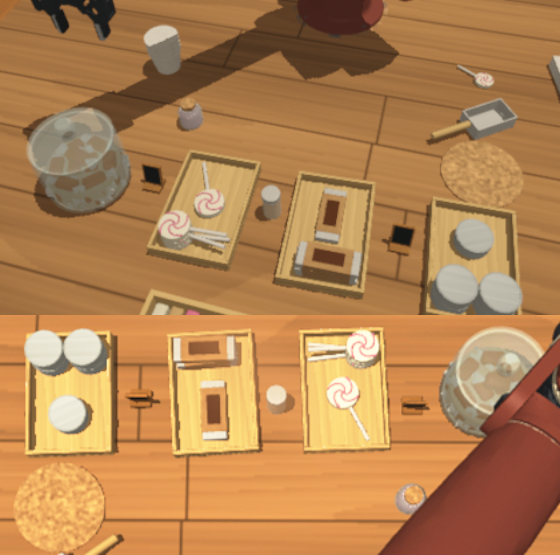

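The final view shows the bar, tin and lollipop lying in front of their stock, with the lollipop's stick tip inside the front wall, and the lid level on the jar. Handing in.

```bash
python3 -c "
from plant import manip
print(manip.job_done(), manip.state()['time'])"
```

```text
the job is handed in; nothing more can be done
the job is handed in; nothing more can be done
```

The job is done and handed in at about 38 s of the 138 s allowed; no verdict was reported. The bar, tin and larger lollipop each lie in the tray that stocks their kind. The toffee is in the jar and the lid is back on.

- **Lid:** I set it down on the bare counter where the bar and tin had been, not on the mat, because that spot was clear and closer. It was never dropped.
- **Trays:** in the last pictures the bar, tin and lollipop were in the free part in front of the stock. The networks put their undersides at 4–11 mm, which fits the 6 mm floor within their error of about 4 mm. The lollipop's top-view reading of 11 mm was the highest; the other two cameras gave 7 and 8 mm.
- **Lid seating:** the last checks put it at 0.104–0.106 m above the counter and within about 3 mm of the jar's centre. It did not move when pressed with about 10 N, and it looks level in the picture.
- **Toffee:** I last saw it flat on the toffee bed just before the lid went back on, at about 0.07 m and near the jar's centre. The networks did not report it through the glass in the final pictures. Setting it down gave a brief wrist force of about 36 N, well under the 120 N limit.

No check failed. The only oddity was a few stray network detections, such as the tin being read as a jar, which the picture ruled out.

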